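# Load the tin dryer and set its fan dial to 6

## Robot

A 7-joint arm with a two-finger parallel gripper is mounted at the origin on the work surface. World frame = base frame: x ahead of the robot, y to its left, z up, the work surface at z = 0. Lengths are in m, angles in rad, forces in N, time in s.
With the tool pointing down it reaches from about 0.425 to 0.875 m from the base axis. Payload 9.9 kg.
Tool frame: the origin (TCP) lies at the very end of the fingers, on their centre line; the grasp point (between the pads) lies behind it (r.pinch_z is the z of the grasp point in the tool frame, in m); z points along the fingers, y is the line along which they close (so a half turn about z gives the same grasp; the last joint's range is limited). The gripper opens to 85 mm and grips with 20 to 120 N. Pads are 22 mm wide; open, the fingers measure 114 mm over their backs; the gripper's body (76 mm by 85 mm) begins 54 mm behind the grasp point. The pads swing forward as they close: fully open they stand 13 mm farther back than shut.
Start: joints at [-1.38, 0.576, 0.025, 1.437, -0.015, 1.129, -0.057], TCP at [0.183, 0.65, 0.231] pointing down, gripper open.
Joint ranges: [-2.76, 2.76], [-0.34, 2.15], [-1.52, 1.57], [0.19, 2.46], [-1.09, 4.23], [0.17, 1.99], [-2.82, 2.82]. Speed limits (rad/s): [2.22, 2.22, 3.01, 3.01, 3.14, 3.14, 3.14].

## Interface

Orientations are given as a unit quaternion [w, x, y, z].
In Python, from cell import r, capture, camera_params gives the robot as it stands.
- The arm moves only by the tool send_rows, never from a script. Its argument "series" is a list of rows, each an object with "travel": the shift along the tool's x, y, z in cm, a list of three; "angular": the turn, a rotation vector about the tool's x, y, z in degrees, a list of three; "grip": the closure, from 0 (fully open) to 1 (shut). A call has 1 to 5 rows; each row is the pose to reach, as a shift and turn from the pose commanded when the call began, along the tool's axes at that moment; what a row does not reach only later rows make up. A row lasts 1/8 s, in which the tool goes at most 62.5 mm and 10.7 degrees, less where a joint would pass 70% of its speed; a pose out of reach is approached as far as the arm can. A call with a gripper value outside its range is refused whole. The fingers move at their own pace and stop on an object; the grip force is fixed at half the most. Time passes only in rows, so rows that repeat a pose let the fingers close. It gives the time, the measured TCP pose, the force, the opening and the grip force at its end, in the units of the state.
- r.sense(): the state, without advancing time (a new reading comes with each control period).
- capture(name): name is "scene" or "top" or "wrist"; returns (picture, depth): 384x512x3 uint8, red, green, blue; 384x512 float32, m along the optical axis (not along the pixel's ray), 0 where there is no reading.
- camera_params(name): a dict with "fx", "fy", "cx", "cy" (pixels), "k1" (the pictures are not rectified: a ray, as slopes to the right and down, at radius r is drawn at 1 + k1 r^2 times it, then the intrinsics apply), "R" (3x3) and "t" (3): a world point X has camera coordinates R X + t. Camera axes: x right, y down, z forward; pixel columns grow to the right and rows downward; lengths in m; the calibration is good to about 2 mm. A picture is of the moment at which its call begins: read the wrist's pose just before it. camera_params takes no time and is no camera call; for the wrist camera it gives the pose at the moment of the call.
- r.finish_job(): hands the job in; it is judged then, once.
The state is a dict: "time_s": time; "joints": joint angles; "joint_velocities": joint speeds; "tau": joint torques, N m; "position": TCP position; "ee_rot": TCP orientation; "contact_force": force on the tool from outside, world axes, zero at the start; "ft_torque": the same for the moment, N m; "finger_gap": finger opening in m; "finger_force": force on a finger pad.
Only numpy, scipy, OpenCV 4.12 (cv2) and the standard library are available. Lean on these libraries where they do the work, as an engineer would, in place of code of your own. Each camera call takes 0.05 s, during which the arm holds its last target. There are 200 camera calls.

## Task

Take the round tin base out of the grey wash basket and stand it upright between the tines of one of the two free slots of the fan dryer, resting on both rods. Then switch the fan on by turning the dial clockwise, click by click, to setting 6 (the sixth click after off; somebody may have left it at off, 1 or 2), so that it stays there by itself when let go. Leave the scraper standing in the basket and the base that is already drying in its slot.

Things in the scene. Friction and masses are not known exactly. Their poses are not given: they have to be found in the camera images.
- tin_base_mid (a point): Centre of the loose tin base: a flat round aluminium plate, 120 mm across, 5 mm thick, 0.12 to 0.2 kg. z is the plate's axis, square to its faces; y lies in the plate, at first towards its topmost edge. It starts on edge in the basket, about 25 degrees off upright. Pinch it (5 mm wide) over its topmost edge, fingers tilted along the plate; its upper half stands clear.
- basket: Grey plastic wash basket, fixed, 200 (x) x 220 (y) mm, walls 50 mm high; origin: middle of its underside, z up. Two slots 60 mm apart in y (at y = +30 and -30 mm), either of which may hold the tin base, the other the scraper; both lean towards -y at the top against 45 mm tines. Their lower edges rest on two rods along y, 24 mm up.
- scraper_mid (a point): Middle of the bench scraper leaning in the basket's other slot: a 130 x 75 mm steel blade with a round wooden grip, 24 mm thick, along its top edge, 97 mm tall in all. y points up the blade, z is square to it. Not to be moved.
- dryer: Fan dryer, fixed: steel body 260 (x) x 400 (y) mm, deck 60 mm high; origin: middle of its underside, z up, front towards -x. On the deck at +y a wire rack with three slots, behind it (x over 88 mm) a hood 125 mm high; at -y (y under -60 mm) a console whose face leans 30 degrees from level towards the front, with the dial, and behind it a 105 mm high cover.
- slot_near (a point): Free slot nearer to the dial: where the tin base's centre lies when seated. z up, y the axis of a seated base, x to the dryer's back. The base rests on two rods along y, 52 mm below this point at x = +-35 mm. On each rod a pair of wire tines: 9 mm clear in y, ending 10 mm below this point, the top 10 mm flared to 17 mm clear. Fingers may hold the base's top 60 mm as it goes in.
- slot_far (a point): The other free slot, the same, 100 mm further along +y from slot_near. The slot half-way between them holds the dry base.
- dry_base_mid (a point): Centre of an equal base (120 x 5 mm) that already stands in the middle slot, 50 mm from either free slot. z is its axis. Not to be moved.
- dial_grip (a point): On the axis of the fan dial, 30 mm above the console's face. z is the dial's axis, pointing out (30 degrees off vertical, to the dryer's front): come in tilted, along -z. x runs along the grip bar to its white index end and turns with it. Black plastic: skirt 50 mm across, 11 mm high; on it a bar 48 mm long, 14 mm thick, top 41 mm above the face. Within 100 mm of the axis nothing rises above it.
- dial (a joint): Fan dial angle, rad, growing clockwise seen from outside. 0 is off (round mark, at an end stop), then settings 1 to 7 every 30 degrees (0.5236), marked by lines growing longer; 6 is at 3.1416, 7 at the other stop. A spring detent draws it into each setting, where it stays: about 0.18 N m takes it out; half-way between two settings it tips to the nearer one. It starts at off, 1 or 2.

How it is judged:
By the outcome, as a careful person would: the job done as asked, in the order asked, and still so for the second after the job is handed in, with the robot touching nothing.
It also fails if it takes over 66 s, if anything falls off the work surface, if the arm or the gripper's body presses on something with over 40 N, if the wrist force passes 120 N, or if a joint passes its speed limit or range.

## Working session

There is one attempt and no reset: what is moved stays moved. The work goes in short steps, Python scripts to look and compute and a tool call to move; the robot and the scene stay as the last step left them, time stands still between calls to the robot, and variables do not carry over. Pictures are saved under pics/ and viewed, at most 10 in all, crops included, and the job is handed in when it is done.

Besides the shell and the picture viewer there is one more tool, called after "Call:" as a command line: name --argument value ..., lists and objects as JSON in quotes. send_rows: Moves the arm, as the interface text tells. Its arguments: {"type":"object","properties":{"series":{"type":"array"}},"required":["series"]}

```bash
mkdir -p pics; ls; cat > h.py <<'E'
import numpy as np, cv2
from cell import r, capture, camera_params
def save(n,im): cv2.imwrite(f'pics/{n}.png',cv2.cvtColor(im,cv2.COLOR_RGB2BGR))
def cloud(P,d):
    h,w=d.shape; v,u=np.mgrid[:h,:w].astype(float)
    K=np.array([[P['fx'],0,P['cx']],[0,P['fy'],P['cy']],[0,0,1]])
    n=cv2.undistortPoints(np.stack([u.ravel(),v.ravel()],1)[:,None],K,np.array([P['k1'],0,0,0.]))[:,0]
    z=d.ravel(); X=np.c_[n*z[:,None],z]
    W=(X-np.array(P['t']))@np.array(P['R']); W[z==0]=np.nan
    return W.reshape(h,w,3)
E
python3 - <<'E'
from h import *
s=r.sense(); print(s,r.pinch_z)
ims=[]
for n in('scene','top'):
    P=camera_params(n); im,d=capture(n); W=cloud(P,d); np.savez(f'{n}.npz',im=im,d=d,W=W)
    print(n,P,(d==0).mean()); save(n+'0',cv2.resize(im,(800,600),interpolation=cv2.INTER_CUBIC))
E
```

```text
pics
{'time_s': 0.0, 'joints': array([-1.37979979,  0.57654359,  0.0248263 ,  1.43793383, -0.01502622,
        1.1289729 , -0.05645529]), 'joint_velocities': array([ 8.32483580e-05,  6.54834445e-04, -6.41371984e-04,  3.79614490e-04,
        5.11328094e-04,  5.00802563e-04,  4.56908741e-04]), 'tau': array([-4.31646977e-04, -7.65751505e+01,  2.25117736e+00, -2.85957706e+01,
        1.55592570e-02,  1.30598398e-02, -2.09146543e-05]), 'position': array([0.18301434, 0.64923933, 0.23042541]), 'ee_rot': array([-8.74817466e-05,  1.36925633e-01,  9.90580976e-01, -8.32310759e-04]), 'contact_force': array([-0.42028564, -0.29595288, -0.37656607]), 'ft_torque': array([ 0.01711459, -0.04388144, -0.00680742]), 'finger_force': 0.0, 'finger_gap': 0.08566213653909374} -0.0187
scene {'fx': 404.2204524750547, 'fy': 404.2204524750547, 'cx': 258.05061577366047, 'cy': 198.2347861903652, 'k1': -0.08180789083228593, 'R': array([[-0.49717177,  0.86742639, -0.01979118],
       [ 0.62249614,  0.34071285, -0.70456604],
       [-0.60441607, -0.36261028, -0.70936239]]), 't': array([ 0.20182549, -0.29869063,  1.2404987 ])} 0.004094441731770833
top {'fx': 383.96764964203044, 'fy': 383.96764964203044, 'cx': 248.50256651569242, 'cy': 196.21605550387244, 'k1': -0.07692552893750948, 'R': array([[-0.01639026, -0.9998648 ,  0.00131995],
       [-0.98895943,  0.01601702, -0.14731837],
       [ 0.14727731, -0.00371997, -0.98908824]]), 't': array([0.07082291, 0.54482783, 0.87333393])} 0.0041656494140625
```

View pics/scene0.png

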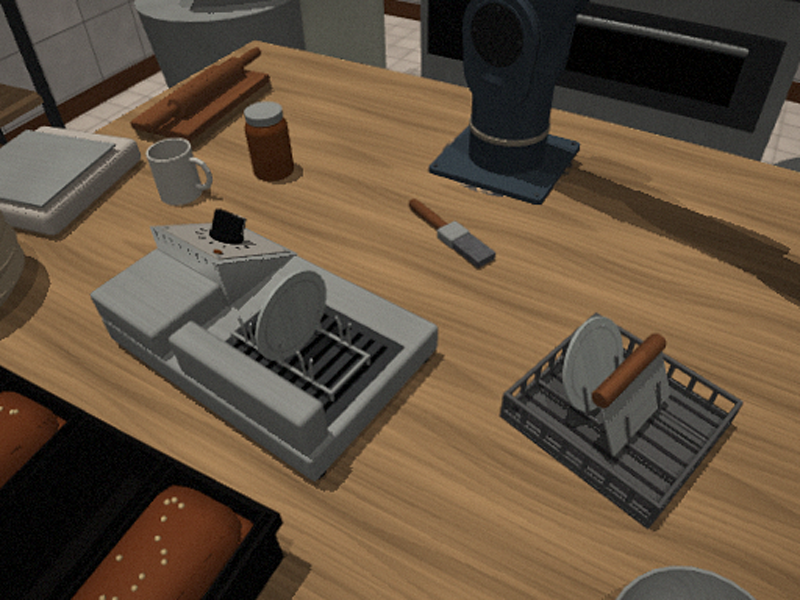

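View pics/top0.png

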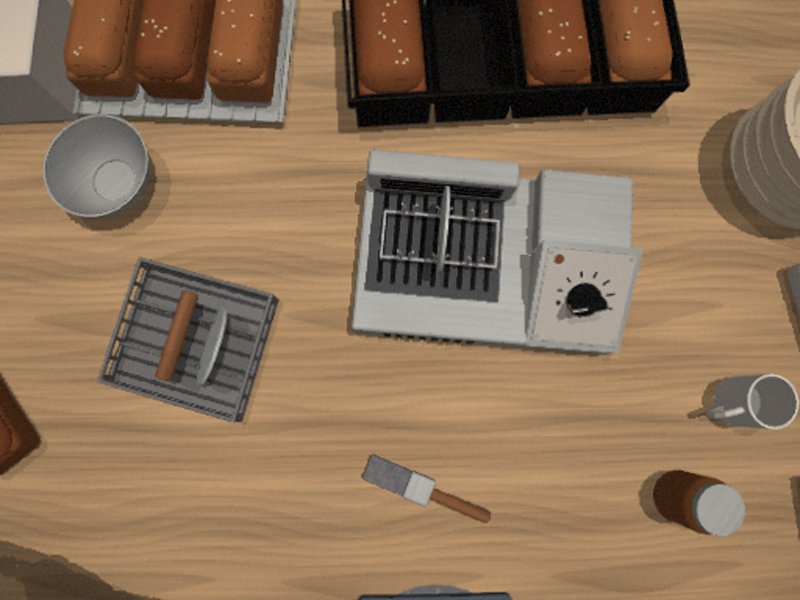

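The scene view shows the loose plate at (592,365) with the scraper to its right at (635,385), and the dry base at (292,315). In the top view the plate is at (213,348), the scraper at (178,335), the dry base at (445,228), and the dial at (585,300) with its white index end near (610,308).

```bash
cat > m.py <<'E'
from h import *
S=np.load('scene.npz');T=np.load('top.npz')
def plane(P):
    c=P.mean(0); u,s,vt=np.linalg.svd(P-c,full_matrices=False); return c,vt[2],s[2]/np.sqrt(len(P))
def plate(W,seed,name,zmin):
    c0=W[seed[1],seed[0]]; P=W[seed[1]-5:seed[1]+6,seed[0]-4:seed[0]+5].reshape(-1,3); P=P[np.isfinite(P).all(1)]
    for k in range(4):
        c,n,e=plane(P)
        A=W.reshape(-1,3); A=A[np.isfinite(A).all(1)]
        P=A[(abs((A-c)@n)<.004)&(np.linalg.norm(A-c0,axis=1)<.125)&(A[:,2]>zmin)]
    n=n*np.sign(n[1]) ; 
    a=np.cross(n,[0,0,1]);a/=np.linalg.norm(a);b=np.cross(a,n); b*=np.sign(b[2])
    q=np.c_[(P-c)@a,(P-c)@b].astype(np.float32)
    (cx,cy),R=cv2.minEnclosingCircle(q)
    hull=cv2.convexHull(q)[:,0]; hull=hull[hull[:,1]>-.02]
    M=np.c_[2*hull,np.ones(len(hull))]; sol=np.linalg.lstsq(M,(hull**2).sum(1),rcond=None)[0]
    print(name,'n',n.round(4),'rms',e.round(4),'N',len(P),'enc',(c+cx*a+cy*b).round(4),round(R,4),'fit',(c+sol[0]*a+sol[1]*b).round(4),np.sqrt(sol[2]+sol[0]**2+sol[1]**2).round(4),'ztop',P[:,2].max().round(4),'yaw',np.degrees(np.arctan2(n[1],n[0])).round(2),'tilt',np.degrees(np.arcsin(n[2])).round(2))
plate(S['W'],(378,232),'tin',.07)
plate(S['W'],(187,202),'dry',.095)
# world hull boxes by height
W=T['W']; 
def at(u,v): return W[int(v/1.5625),int(u/1.5625)].round(4)
for nm,p in dict(deckfront=(430,315),hoodtop=(445,165),cover=(585,205),console=(560,330),console2=(620,265),dial=(583,297),tinedge=(213,330),scr=(178,335),rim=(195,270)).items(): print(nm,at(*p))
def box(W,lo,hi,reg,nm):
    A=W.reshape(-1,3);m=np.isfinite(A).all(1)&(A[:,2]>lo)&(A[:,2]<hi)&(A[:,0]>reg[0])&(A[:,0]<reg[1])&(A[:,1]>reg[2])&(A[:,1]<reg[3])
    rc=cv2.minAreaRect(A[m][:,:2].astype(np.float32)); print(nm,m.sum(),np.round(rc[0],4),np.round(rc[1],4),round(rc[2],2))
box(W,.053,.067,(.4,.8,-.2,.25),'deck'); box(W,.117,.135,(.6,.8,-.15,.2),'hood'); box(W,.097,.112,(.6,.8,-.3,-.06),'cover'); box(W,.04,.056,(.3,.65,.2,.55),'basketrim')
E
python3 m.py
```

```text
tin n [0.257  0.8687 0.4235] rms 0.0011 N 1014 enc [0.4924 0.3221 0.0774] 0.0596 fit [0.4934 0.3237 0.0736] 0.0594 ztop 0.127 yaw 73.52 tilt 25.06
dry n [0.1127 0.9936 0.0081] rms 0.0011 N 1700 enc [ 0.6728 -0.0162  0.1189] 0.0885 fit [ 0.6655 -0.0153  0.1017] 0.0904 ztop 0.1894 yaw 83.53 tilt 0.47
deckfront [0.5305 0.0007 0.0618]
hoodtop [ 0.7383 -0.0207  0.1275]
cover [ 0.6836 -0.2289  0.1023]
console [ 0.5022 -0.1874  0.0776]
console2 [ 0.5876 -0.2621  0.1304]
dial [ 0.5446 -0.2135  0.1128]
tinedge [0.5128 0.3256 0.0567]
scr [0.5006 0.3606 0.1115]
rim [0.6181 0.3745 0.0036]
deck 9668 [0.6283 0.0124] [0.4537 0.2607] 84.04
hood 1736 [ 0.6802 -0.0137] [0.2189 0.1494] 83.89
cover 2774 [ 0.6717 -0.1823] [0.1324 0.2413] 4.69
basketrim 1047 [0.5028 0.3702] [0.222  0.2014] 73.86
```

Call:
send_rows --series '[{"travel": [-5, -3.6, 0], "angular": [0, 0, 0], "grip": 0.5}, {"travel": [-11, -8, 0], "angular": [-6, 0, 0], "grip": 0.5}, {"travel": [-16, -12, 0], "angular": [-12, 0, 0], "grip": 0.5}, {"travel": [-21, -15.5, 1], "angular": [-18, 0, 0], "grip": 0.5}, {"travel": [-26, -19, 1], "angular": [-25, 0, 0], "grip": 0.5}]'

```text
time_s: 0.72
position: [0.3606, 0.4208, 0.2209]
ee_rot: [0.022, 0.134, 0.971, 0.195]
contact_force: [-0.3, 1.9, 0.3]
finger_gap: 0.0426
finger_force: 0.0
```

```bash
cat >> h.py <<'E'
from scipy.spatial.transform import Rotation as Ro
def pose():
    s=r.sense(); q=s['ee_rot']; return np.array(s['position']),Ro.from_quat([q[1],q[2],q[3],q[0]])
def move(p,Rt):
    "shift cm and turn deg in tool axes to target"
    p0,R0=pose(); return (R0.inv().apply(np.array(p)-p0)*100).round(2), np.degrees((R0.inv()*Rt).as_rotvec()).round(2)
def frame(y,z):
    y=np.array(y,float);z=np.array(z,float);z/=np.linalg.norm(z);y-=z*(y@z);y/=np.linalg.norm(y)
    return Ro.from_matrix(np.c_[np.cross(y,z),y,z])
E
python3 - <<'E'
from h import *
# tin
c=np.array([.4928,.3215,.0725]);n=np.array([.257,.8687,.4235]);b=np.array([-.120,-.406,.906])
print(pose()[0],r.sense()['finger_gap'])
F=frame(n,-b)
for d in (.10,0): print(move(c+b*(.024+d),F))
# dry plate & rack & dial
S=np.load('scene.npz');T=np.load('top.npz')
for K in (S,T):
    W=K['W'];A=W.reshape(-1,3);n=np.array([.1127,.9936,0]);n/=np.linalg.norm(n);x=np.array([n[1],-n[0],0]);
    O=np.array([.6655,-.0153,0]);B=A-O;
    m=np.isfinite(A).all(1)&(abs(B@n)<.008)&(abs(B@x)<.075)&(A[:,2]>.1)&(A[:,2]<.25)
    Q=np.c_[B@x,B@n,A[:,2]][m]; print(len(Q),'x',np.percentile(Q[:,0],[0,1,99,100]).round(4),'n',np.percentile(Q[:,1],[1,50,99]).round(4),'z',np.percentile(Q[:,2],[98,99.5,100]).round(4))
    for z in (.11,.13,.15,.17): 
        k=abs(Q[:,2]-z)<.004; 
        if k.sum(): print(z,Q[k][:,0].min().round(4),Q[k][:,0].max().round(4))
    # dial: dark, high
    m=np.isfinite(A).all(1)&(K['im'].reshape(-1,3).max(1)<60)&(np.linalg.norm(A[:,:2]-[.545,-.2135],axis=1)<.05)&(A[:,2]>.09)
    D=A[m];print('dial dark',len(D),D.mean(0).round(4),D.min(0).round(4),D.max(0).round(4))
save('dialrack',np.hstack([cv2.resize(T['im'][150:235,330:420],(360,340),interpolation=cv2.INTER_CUBIC),cv2.resize(T['im'][110:200,225:330],(397,340),interpolation=cv2.INTER_CUBIC)]))
E
```

```text
[0.36056447 0.42083082 0.22086227] 0.042606601420693245
(array([-15.36, -11.73,  -1.13]), array([-2.46, -0.84,  0.62]))
(array([-15.51, -11.3 ,   8.86]), array([-2.46, -0.84,  0.62]))
1627 x [-0.075  -0.0726  0.0701  0.0745] n [-0.0052 -0.0002  0.0065] z [0.1871 0.1886 0.1894]
0.11 -0.0747 0.0363
0.13 -0.075 0.0745
0.15 -0.0737 0.0375
0.17 -0.0663 0.0272
dial dark 387 [ 0.5445 -0.2099  0.123 ] [ 0.5253 -0.2371  0.0961] [ 0.5828 -0.1783  0.1429]
346 x [-0.0749 -0.073   0.0738  0.0743] n [-0.0073 -0.0007  0.0075] z [0.1892 0.1903 0.1904]
0.11 -0.0637 0.051
0.13 -0.0573 0.0742
0.15 -0.0749 0.0127
0.17 -0.0721 0.0242
dial dark 370 [ 0.5403 -0.2122  0.1248] [ 0.5177 -0.2473  0.0982] [ 0.5766 -0.181   0.1438]
```

Call:
send_rows --series '[{"travel": [-5, -4, 0], "angular": [0, 0, 0], "grip": 0.5}, {"travel": [-10, -7, -1], "angular": [-1, 0, 0], "grip": 0.5}, {"travel": [-13, -9, -1.5], "angular": [-1, 0, 0], "grip": 0.5}, {"travel": [-13, -9, -1.5], "angular": [-1, 0, 0], "grip": 0.5}, {"travel": [-13, -9, -1.5], "angular": [-1, 0, 0], "grip": 0.5}]'

```text
time_s: 1.35
position: [0.4603, 0.3044, 0.1991]
ee_rot: [0.022, 0.132, 0.97, 0.203]
contact_force: [-0.2, 1.2, -0.6]
finger_gap: 0.043
finger_force: 0.0
```

```bash
python3 - <<'E'
from h import *
c=np.array([.4928,.3215,.0725]);n=np.array([.257,.8687,.4235]);b=np.array([-.120,-.406,.906])
print(pose()[0],r.sense()['joint_velocities'].round(3))
F=frame(n,-b)
for d in (.10,0): print(move(c+b*(.024+d),F))
im,d=capture('wrist'); save('w1',im)
E
```

```text
[0.46031026 0.30442294 0.19909041] [-0.028 -0.008 -0.007  0.002  0.002 -0.001  0.001]
(array([-2.6 , -3.07,  0.18]), array([-1.53, -1.05,  0.7 ]))
(array([-2.78, -2.8 , 10.18]), array([-1.53, -1.05,  0.7 ]))
```

View pics/dialrack.png

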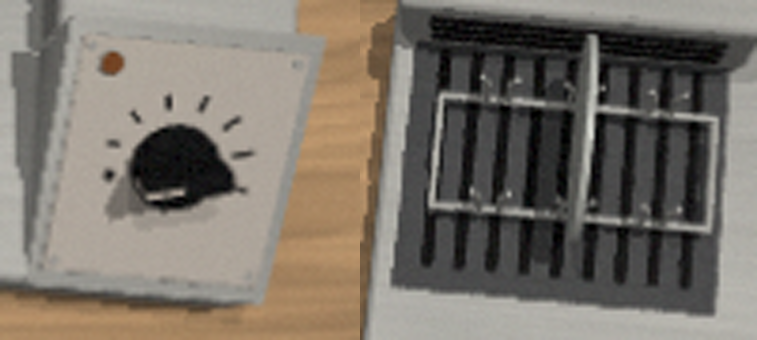

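View pics/w1.png

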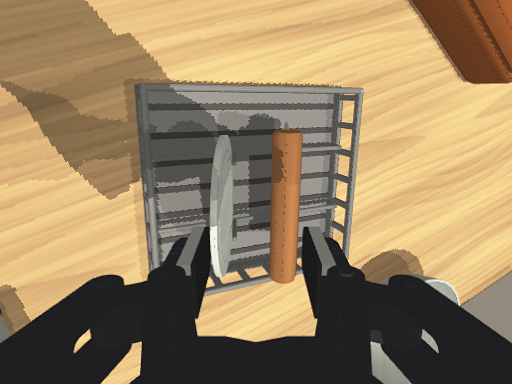

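The wrist view shows the plate edge at (222,200) left of the finger midline (256), with the scraper at (286,205). This matches the computed shift of about −3 cm along tool y.

Call:
send_rows --series '[{"travel": [-2.6, -3.0, 0.2], "angular": [-1.5, -1, 0.7], "grip": 0.5}, {"travel": [-2.6, -3.0, 1], "angular": [-1.5, -1, 0.7], "grip": 0.5}, {"travel": [-2.7, -2.9, 4], "angular": [-1.5, -1, 0.7], "grip": 0.5}, {"travel": [-2.7, -2.9, 6], "angular": [-1.5, -1, 0.7], "grip": 0.5}, {"travel": [-2.7, -2.9, 6], "angular": [-1.5, -1, 0.7], "grip": 0.5}]'

```text
time_s: 2.02
position: [0.4837, 0.2964, 0.1315]
ee_rot: [0.029, 0.138, 0.966, 0.214]
contact_force: [0.9, -0.2, -0.0]
finger_gap: 0.0431
finger_force: 0.0
```

```bash
python3 - <<'E'
from h import *
c=np.array([.4928,.3215,.0725]);n=np.array([.257,.8687,.4235]);b=np.array([-.120,-.406,.906])
F=frame(n,-b)
for d in (.04,0): print(move(c+b*(.024+d),F))
P=camera_params('wrist');im,d=capture('wrist'); W=cloud(P,d); save('w2',im)
A=W.reshape(-1,3);m=np.isfinite(A).all(1)&(A[:,2]>.06)&(np.linalg.norm(A-c,axis=1)<.07)&(abs((A-c)@n)<.012)
B=A[m]-c;h=np.cross(n,b);print(m.sum(),np.percentile(B@n,[5,50,95]),np.percentile(B@h,[1,50,99]),np.percentile(B@b,[50,99]))
E
```

```text
(array([-0.17, -0.08,  0.07]), array([-0.06, -0.22,  0.13]))
(array([-0.18, -0.08,  4.07]), array([-0.06, -0.22,  0.13]))
2093 [-0.00459419 -0.00210398  0.00052466] [-0.06081404 -0.02012843  0.03958476] [0.05179274 0.05960499]
```

Call:
send_rows --series '[{"travel": [-0.2, -0.1, 2], "angular": [0, 0, 0], "grip": 0.5}, {"travel": [-0.2, -0.1, 4], "angular": [0, 0, 0], "grip": 0.5}, {"travel": [-0.2, -0.1, 4], "angular": [0, 0, 0], "grip": 0.6}, {"travel": [-0.2, -0.1, 4], "angular": [0, 0, 0], "grip": 0.8}, {"travel": [-0.2, -0.1, 4], "angular": [0, 0, 0], "grip": 1}]'

```text
time_s: 2.7
position: [0.4923, 0.3094, 0.0968]
ee_rot: [0.032, 0.14, 0.966, 0.215]
contact_force: [0.2, 0.2, 1.7]
finger_gap: 0.0042
finger_force: 59.6
```

Call:
send_rows --series '[{"travel": [0, 0, 0], "angular": [0, 0, 0], "grip": 1}, {"travel": [0, 0, 0], "angular": [0, 0, 0], "grip": 1}, {"travel": [0, 0, 0], "angular": [0, 0, 0], "grip": 1}]'

```text
time_s: 3.08
position: [0.4924, 0.3094, 0.0966]
ee_rot: [0.032, 0.14, 0.966, 0.215]
contact_force: [-1.2, -1.2, 6.2]
finger_gap: 0.0041
finger_force: 60.3
```

Call:
send_rows --series '[{"travel": [0, 0, -2], "angular": [0, 0, 0], "grip": 1}, {"travel": [0, 0, -5], "angular": [0, 0, 0], "grip": 1}, {"travel": [0, 0, -10], "angular": [0, 0, 0], "grip": 1}, {"travel": [0, 0, -14], "angular": [0, 0, 0], "grip": 1}, {"travel": [0, 0, -14], "angular": [0, 0, 0], "grip": 1}]'

```text
time_s: 3.7
position: [0.4763, 0.2515, 0.2252]
ee_rot: [0.033, 0.14, 0.966, 0.215]
contact_force: [0.2, 0.2, -1.4]
finger_gap: 0.0043
finger_force: 59.4
```

```bash
python3 - <<'E'
from h import *
s=r.sense();print(s['contact_force'],s['finger_gap'],pose()[0])
S=np.load('scene.npz')
# dry plate refined: circle fit on hull of z>.135 points in plane
A=S['W'].reshape(-1,3);A=A[np.isfinite(A).all(1)]
n=np.array([.1127,.9936,0.]);n/=np.linalg.norm(n);x=np.array([n[1],-n[0],0]);O=np.array([.6655,-.0153,0])
B=A-O;m=(abs(B@n)<.004)&(abs(B@x)<.09)&(A[:,2]>.135)
q=np.c_[B@x,A[:,2]][m].astype(np.float32);h=cv2.convexHull(q)[:,0];h=h[h[:,1]>.14]
sol=np.linalg.lstsq(np.c_[2*h,np.ones(len(h))],(h**2).sum(1),rcond=None)[0]
print('circ',sol[:2],np.sqrt(sol[2]+sol[0]**2+sol[1]**2),'mid face',O+x*sol[0]+[0,0,sol[1]])
P=A[m];c=P.mean(0);v=np.linalg.svd(P-c,full_matrices=False)[2][2];print('n',v*np.sign(v[1]),m.sum())
# wrist camera offset in the tool frame
p,R=pose();W=camera_params('wrist');C=-W['R'].T@W['t'];print('cam in tool',R.inv().apply(C-p),'axis',R.inv().apply(W['R'][2]))
E
```

```text
[ 0.20257373  0.19770353 -1.43867416] 0.004263128768548036 [0.47626883 0.25154212 0.22516564]
circ [-0.01896058  0.12978343] 0.06002713543535717 mid face [ 0.64666022 -0.01316308  0.12978343]
n [0.11511431 0.9933198  0.00802942] 926
cam in tool [ 0.06987253 -0.0014882  -0.14266921] axis [-2.75559172e-01 -7.51197848e-04  9.61283818e-01]
```

```bash
cat >> h.py <<'E'
def ray(P,uv,z):
    K=np.array([[P['fx'],0,P['cx']],[0,P['fy'],P['cy']],[0,0,1]])
    n=cv2.undistortPoints(np.array(uv,float).reshape(-1,1,2),K,np.array([P['k1'],0,0,0.]))[:,0]
    D=np.c_[n,np.ones(len(n))]@P['R'];C=-P['R'].T@P['t'];return C+D*((z-C[2])/D[:,2])[:,None]
E
python3 - <<'E'
from h import *
P=camera_params('top')
t=ray(P,[(259.8,163),(262.6,133.6),(304,167.5),(306,136)],.119);print(t.round(4))
d=t[1]-t[0];print('x dir yaw',np.degrees(np.arctan2(d[1],d[0])),'far-near',(t[:2].mean(0)-t[2:].mean(0)).round(4),'mid',t.mean(0).round(4))
yd=np.array([np.cos(np.radians(83.8)),np.sin(np.radians(83.8)),0])
dry=np.array([.6464,-.0157,.1285]);far=dry+.05*yd;print('far',far)
F=frame(yd,[0,0,-1]);print(move(far+[0,0,.08+.027],F))
E
```

```text
[[ 0.6077  0.0361  0.119 ]
 [ 0.6749  0.0285  0.119 ]
 [ 0.5961 -0.061   0.119 ]
 [ 0.668  -0.0684  0.119 ]]
x dir yaw -6.521023791498533 far-near [0.0092 0.097  0.    ] mid [ 0.6367 -0.0162  0.119 ]
far [0.65179997 0.03400755 0.1285    ]
(array([-23.04, -13.94,  -7.57]), array([ 25.04,   2.52, -10.17]))
```

Call:
send_rows --series '[{"travel": [-1, -1, -3], "angular": [3, 0, -1], "grip": 1}, {"travel": [-5, -3, -6], "angular": [9, 1, -4], "grip": 1}, {"travel": [-10, -6, -7.5], "angular": [15, 1.5, -6], "grip": 1}, {"travel": [-15, -9, -7.5], "angular": [20, 2, -8], "grip": 1}, {"travel": [-19, -12, -7.5], "angular": [25, 2.5, -10], "grip": 1}]'

```text
time_s: 4.32
position: [0.6188, 0.0629, 0.238]
ee_rot: [-0.003, 0.054, 0.999, -0.001]
contact_force: [-0.0, 0.6, -0.8]
finger_gap: 0.0041
finger_force: 59.2
```

```bash
python3 - <<'E'
from h import *
T=camera_params('top')
c=[(442,95),(717,117),(710,230),(432,207)];q=ray(T,[((a-360)/3.78+225,b/3.78+110) for a,b in c],.077);print(q.round(4),q.mean(0).round(4))
yd=np.array([np.cos(np.radians(83.8)),np.sin(np.radians(83.8)),0])
far=np.array([.650,.034,.1285])
F=frame(yd,[0,0,-1]);print(pose()[0],move(far+[0,0,.08+.027],F))
P=camera_params('wrist');im,d=capture('wrist');np.savez('w3.npz',im=im,d=d,W=cloud(P,d));save('w3',im)
E
```

```text
[[ 0.6852  0.0639  0.077 ]
 [ 0.6687 -0.1063  0.077 ]
 [ 0.5972 -0.0987  0.077 ]
 [ 0.6141  0.0712  0.077 ]] [ 0.6413 -0.0175  0.077 ]
[0.61881997 0.06290565 0.23796255] (array([-3.41, -2.54,  0.23]), array([-0.18, -0.36,  0.03]))
```

View pics/w3.png

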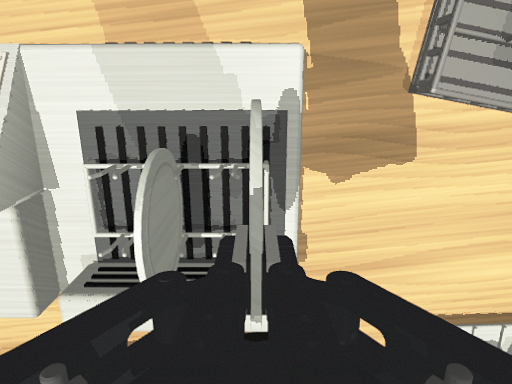

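The view shows the held plate edge-on at x≈256, the dry base at (160,215), and the front rod at row 165 with near tines at (115,172) and far tines around (240,170). I'll hover over the far slot.

Call:
send_rows --series '[{"travel": [-1.5, -1.2, 0.2], "angular": [0, -0.3, 0], "grip": 1}, {"travel": [-3, -2.6, 0.8], "angular": [0, -0.3, 0], "grip": 1}, {"travel": [-3, -2.6, 1.6], "angular": [0, -0.3, 0], "grip": 1}, {"travel": [-3, -2.6, 1.6], "angular": [0, -0.3, 0], "grip": 1}, {"travel": [-3, -2.6, 1.6], "angular": [0, -0.3, 0], "grip": 1}]'

```text
time_s: 5.0
position: [0.6441, 0.0356, 0.2239]
ee_rot: [0.0, 0.054, 0.999, 0.0]
contact_force: [0.7, -0.7, -1.6]
finger_gap: 0.004
finger_force: 59.2
```

```bash
python3 - <<'E'
from h import *
p,R=pose();print(p)
P=camera_params('wrist');im,d=capture('wrist');W=cloud(P,d);np.savez('w4.npz',im=im,d=d,W=W)
save('w4',cv2.resize(im[90:260,80:320],(800,567),interpolation=cv2.INTER_CUBIC))
L=R.inv().apply((W.reshape(-1,3)-p)); L[~np.isfinite(L)]=9
# held plate in tool frame
m=(abs(L[:,1])<.01)&(abs(L[:,0])<.065)&(L[:,2]>-.04)&(L[:,2]<.1)
Q=L[m];print('held',m.sum(),'x',np.percentile(Q[:,0],[0.5,50,99.5]).round(4),'y',np.percentile(Q[:,1],[2,50,98]).round(4),'z',np.percentile(Q[:,2],[.5,99]).round(4))
for lo in (.02,.035,.05):
    k=(Q[:,0]>lo)&(Q[:,0]<lo+.015);print(lo,k.sum(),np.percentile(Q[k][:,1],[5,50,95]).round(4))
# dry plate
m=(abs(L[:,1]+.05)<.02)&(L[:,2]>.0)&(L[:,2]<.085)&(abs(L[:,0])<.07);Q=L[m];c=Q.mean(0);v=np.linalg.svd(Q-c,full_matrices=False)[2][2];print('dry face',m.sum(),c,v,'x',np.percentile(Q[:,0],[1,99]))
# tips: project into image predicted tip region
for nm,z in(('rod',.0765),('tip',.1185)):
  for y in (-.0085,.0085):
    pass
E
```

```text
[0.64409753 0.03559755 0.22390999]
held 4777 x [-0.0338  0.0112  0.0642] y [-0.009  -0.0014  0.0085] z [-0.0389  0.015 ]
0.02 614 [-0.004  -0.0017  0.0009]
0.035 607 [-0.004  -0.0014  0.0009]
0.05 486 [-0.0038 -0.0014  0.0007]
dry face 3507 [ 0.00195133 -0.05145502  0.05635624] [ 0.01374032  0.99906538 -0.04098261] x [-0.05613883  0.05089805]
```

View pics/w4.png

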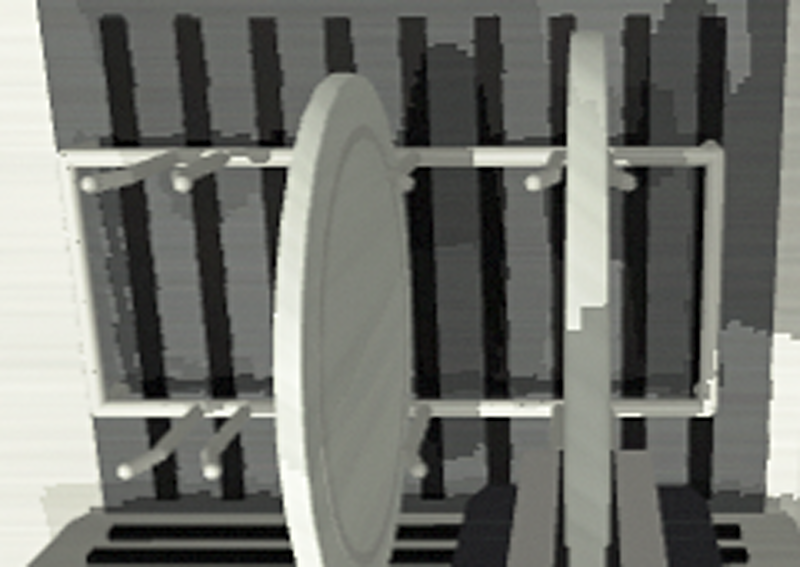

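The crop shows far-slot front tips at (533,184) and (629,183), near-slot tips at (89,184), (183,183), (125,471) and (212,471), and the held plate at x≈588.

```bash
python3 - <<'E'
from h import *
z=np.load('w4.npz');W=z['W'];P=camera_params('wrist');p,R=pose();print(p)
uv=np.array([(533,184),(629,183),(89,184),(183,183),(125,471),(212,471)])/3.3333+[80,90]
for a in uv:
    i,j=int(round(a[1])),int(round(a[0]));w=W[i-1:i+2,j-1:j+2].reshape(-1,3);w=w[np.nanargmax(w[:,2])];print(a.round(1),'depth pt',w.round(4))
q=ray(P,uv,.119);print(q.round(4))
L=R.inv().apply(q-p);print('tool',L.round(4))
f=(L[0]+L[1])/2;n=(L[2]+L[3])/2;b=(L[4]+L[5])/2
print('far front mid',f,'near front',n,'near back',b,'yaw x-line',np.degrees(np.arctan2((n-b)[1],(n-b)[0])),'yaw y-line',np.degrees(np.arctan2((f-n)[0],(f-n)[1])))
rods=np.array([(600,160),(640,408)])/3.3333+[80,90];print('rod x tool',R.inv().apply(ray(P,rods,.0775)-p).round(4))
E
```

```text
[0.64425492 0.03553507 0.22408198]
[239.9 145.2] depth pt [0.6133 0.0257 0.1216]
[268.7 144.9] depth pt [0.6157 0.0471 0.1208]
[106.7 145.2] depth pt [ 0.6027 -0.0717  0.1215]
[134.9 144.9] depth pt [ 0.6048 -0.0524  0.1217]
[117.5 231.3] depth pt [ 0.6715 -0.0805  0.1214]
[143.6 231.3] depth pt [ 0.674  -0.06    0.1207]
[[ 0.6141  0.0254  0.119 ]
 [ 0.6161  0.0468  0.119 ]
 [ 0.6033 -0.074   0.119 ]
 [ 0.6053 -0.0529  0.119 ]
 [ 0.673  -0.0815  0.119 ]
 [ 0.6752 -0.0604  0.119 ]]
tool [[ 0.029  -0.0134  0.1051]
 [ 0.0293  0.0082  0.1051]
 [ 0.029  -0.1134  0.105 ]
 [ 0.0292 -0.0921  0.105 ]
 [-0.0412 -0.1133  0.1051]
 [-0.0411 -0.0921  0.1051]]
far front mid [ 0.02914258 -0.00261695  0.10505636] near front [ 0.02910078 -0.10275564  0.1050179 ] near back [-0.04112298 -0.10268344  0.10507734] yaw x-line -0.0589057925979188 yaw y-line 0.023916665775918215
rod x tool [[ 0.0284  0.0021  0.1466]
 [-0.0406  0.0136  0.1466]]
```

Call:
send_rows --series '[{"travel": [-0.5, -0.08, 0], "angular": [0, 0, 0], "grip": 1}, {"travel": [-0.9, -0.08, 0], "angular": [0, 0, 0], "grip": 1}, {"travel": [-0.9, -0.08, 0.5], "angular": [0, 0, 0], "grip": 1}, {"travel": [-0.9, -0.08, 1.3], "angular": [0, 0, 0], "grip": 1}, {"travel": [-0.9, -0.08, 1.3], "angular": [0, 0, 0], "grip": 1}]'

```text
time_s: 5.68
position: [0.6526, 0.0331, 0.2094]
ee_rot: [-0.001, 0.054, 0.999, -0.0]
contact_force: [0.5, 0.5, -0.7]
finger_gap: 0.0038
finger_force: 59.2
```

```bash
python3 - <<'E'
from h import *
p,R=pose();print(p,r.sense()['contact_force'])
P=camera_params('wrist');im,d=capture('wrist');W=cloud(P,d)
save('w5',cv2.resize(im[70:270,160:350],(570,600),interpolation=cv2.INTER_CUBIC))
E
```

```text
[0.65261269 0.03308957 0.20943766] [ 0.45811124  0.52726078 -0.65102343]
```

View pics/w5.png

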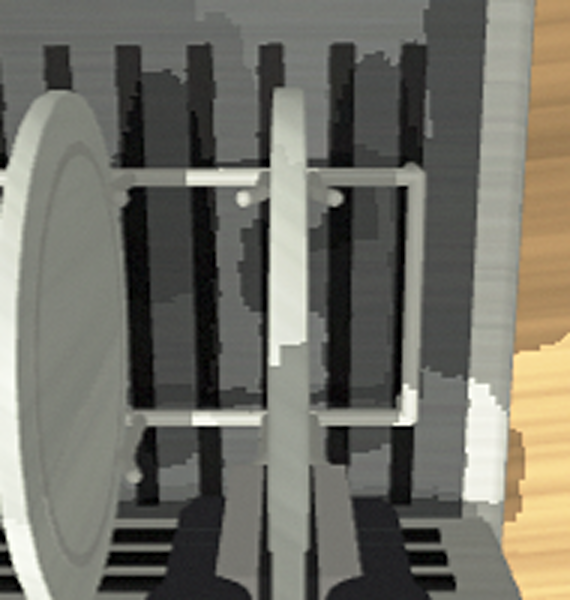

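The tips at x=244 and 335 have their midpoint at 289.5, and the plate edge is at 289, so it is centred. Now descending.

Call:
send_rows --series '[{"travel": [0, 0, 0.8], "angular": [0, 0, 0], "grip": 1}, {"travel": [0, 0, 1.6], "angular": [0, 0, 0], "grip": 1}, {"travel": [0, 0, 2.5], "angular": [0, 0, 0], "grip": 1}, {"travel": [0, 0, 3.4], "angular": [0, 0, 0], "grip": 1}, {"travel": [0, 0, 3.8], "angular": [0, 0, 0], "grip": 1}]'

```text
time_s: 6.35
position: [0.653, 0.033, 0.1717]
ee_rot: [-0.0, 0.055, 0.999, -0.0]
contact_force: [0.2, 0.3, -1.2]
finger_gap: 0.0043
finger_force: 59.2
```

Call:
send_rows --series '[{"travel": [0, 0, 0.1], "angular": [0, 0, 0], "grip": 1}, {"travel": [0, 0, 0.2], "angular": [0, 0, 0], "grip": 1}, {"travel": [0, 0, 0.3], "angular": [0, 0, 0], "grip": 1}, {"travel": [0, 0, 0.3], "angular": [0, 0, 0], "grip": 1}]'

```text
time_s: 6.85
position: [0.6533, 0.0331, 0.1697]
ee_rot: [0.0, 0.055, 0.999, -0.0]
contact_force: [-0.1, 0.3, -0.5]
finger_gap: 0.0045
finger_force: 59.2
```

Call:
send_rows --series '[{"travel": [0, 0, 0.3], "angular": [0, 0, 0], "grip": 1}, {"travel": [0, 0, 0.5], "angular": [0, 0, 0], "grip": 1}, {"travel": [0, 0, 0.5], "angular": [0, 0, 0], "grip": 1}]'

```text
time_s: 7.22
position: [0.6531, 0.033, 0.1643]
ee_rot: [-0.0, 0.055, 0.999, -0.0]
contact_force: [0.3, 0.7, -0.4]
finger_gap: 0.004
finger_force: 59.2
```

Call:
send_rows --series '[{"travel": [0, 0, 0.3], "angular": [0, 0, 0], "grip": 1}, {"travel": [0, 0, 0.3], "angular": [0, 0, 0], "grip": 1}]'

```text
time_s: 7.48
position: [0.6532, 0.0331, 0.1613]
ee_rot: [-0.0, 0.054, 0.999, -0.0]
contact_force: [-0.1, 0.7, -2.2]
finger_gap: 0.0035
finger_force: 59.2
```

Call:
send_rows --series '[{"travel": [0, 0, 0.2], "angular": [0, 0, 0], "grip": 1}, {"travel": [0, 0, 0.3], "angular": [0, 0, 0], "grip": 1}, {"travel": [0, 0, 0.3], "angular": [0, 0, 0], "grip": 1}]'

```text
time_s: 7.85
position: [0.6533, 0.033, 0.1585]
ee_rot: [0.0, 0.055, 0.999, -0.0]
contact_force: [0.4, 0.7, -0.5]
finger_gap: 0.0039
finger_force: 59.2
```

Call:
send_rows --series '[{"travel": [0, 0, 0.1], "angular": [0, 0, 0], "grip": 1}, {"travel": [0, 0, 0.1], "angular": [0, 0, 0], "grip": 1}]'

```text
time_s: 8.1
position: [0.6534, 0.033, 0.1576]
ee_rot: [0.0, 0.055, 0.999, -0.0]
contact_force: [-0.2, -0.3, -1.0]
finger_gap: 0.0041
finger_force: 59.3
```

Call:
send_rows --series '[{"travel": [0, 0, 0.15], "angular": [0, 0, 0], "grip": 1}, {"travel": [0, 0, 0.15], "angular": [0, 0, 0], "grip": 1}]'

```text
time_s: 8.35
position: [0.6542, 0.033, 0.1567]
ee_rot: [0.001, 0.055, 0.999, -0.0]
contact_force: [2.0, -1.3, 2.8]
finger_gap: 0.0042
finger_force: 59.6
```

Call:
send_rows --series '[{"travel": [0, 0, 0.15], "angular": [0, 0, 0], "grip": 1}, {"travel": [0, 0, 0.15], "angular": [0, 0, 0], "grip": 1}]'

```text
time_s: 8.6
position: [0.6545, 0.033, 0.1563]
ee_rot: [0.002, 0.055, 0.999, 0.0]
contact_force: [-1.3, -0.5, 12.1]
finger_gap: 0.0039
finger_force: 61.7
```

Call:
send_rows --series '[{"travel": [0, 0, -0.1], "angular": [0, 0, 0], "grip": 0.92}, {"travel": [0, 0, -0.1], "angular": [0, 0, 0], "grip": 0.85}, {"travel": [0, 0, -0.1], "angular": [0, 0, 0], "grip": 0.7}, {"travel": [0, 0, -0.1], "angular": [0, 0, 0], "grip": 0.65}, {"travel": [0, 0, -0.1], "angular": [0, 0, 0], "grip": 0.65}]'

```text
time_s: 9.22
position: [0.6532, 0.033, 0.1554]
ee_rot: [0.0, 0.055, 0.999, -0.0]
contact_force: [0.8, 0.6, -1.0]
finger_gap: 0.03
finger_force: 0.0
```

Call:
send_rows --series '[{"travel": [0, 0, -2], "angular": [0, 0, 0], "grip": 0.65}, {"travel": [0, 0, -5], "angular": [0, 0, 0], "grip": 0.65}, {"travel": [0, 0, -10], "angular": [0, 0, 0], "grip": 0.65}, {"travel": [0, 0, -14], "angular": [0, 0, 0], "grip": 0.65}, {"travel": [0, 0, -14], "angular": [0, 0, 0], "grip": 0.65}]'

```text
time_s: 9.85
position: [0.6548, 0.0332, 0.2993]
ee_rot: [0.003, 0.055, 0.999, 0.0]
contact_force: [0.2, 0.3, -0.5]
finger_gap: 0.0299
finger_force: 0.0
```

```bash
python3 - <<'E'
from h import *
ims={}
for n in('scene','top'):
    P=camera_params(n);im,d=capture(n);W=cloud(P,d);np.savez(f'{n}2.npz',im=im,d=d,W=W);ims[n]=im
    A=W.reshape(-1,3);y=np.array([.108,.994,0]);x=np.array([.994,-.108,0]);B=A-[.6495,.0335,0]
    m=np.isfinite(A).all(1)&(abs(B@y)<.012)&(abs(B@x)<.08)&(A[:,2]>.135)&(A[:,2]<.21);Q=A[m];c=Q.mean(0);v=np.linalg.svd(Q-c,full_matrices=False)[2][2];print(n,m.sum(),'n',v.round(3),'off',np.percentile(B[m]@y,[5,50,95]).round(4),'x',np.percentile(B[m]@x,[1,99]).round(3),'ztop',Q[:,2].max().round(4))
save('after',np.hstack([cv2.resize(ims['scene'][100:310,50:290],(400,350),interpolation=cv2.INTER_CUBIC),cv2.resize(ims['top'][145:240,330:420],(331,350),interpolation=cv2.INTER_CUBIC)]))
print(pose()[0])
E
```

```text
scene 942 n [0.118 0.993 0.027] off [-0.0006  0.0025  0.0037] x [-0.053  0.058] ztop 0.1896
top 53 n [0.012 0.997 0.072] off [-0.0025  0.0002  0.0023] x [-0.062 -0.025] ztop 0.1836
[0.65314609 0.03314272 0.29551275]
```

View pics/after.png

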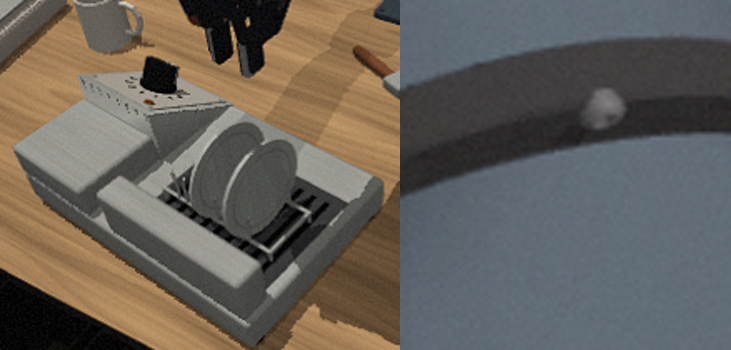

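The new base stands upright in the far slot, parallel to the dry base and with the same top height (0.1896). The gripper hides the dial in the top view, so I'll go over it and use the wrist camera.

```bash
python3 - <<'E'
from h import *
xd=np.array([np.cos(np.radians(-6.2)),np.sin(np.radians(-6.2)),0]);nd=np.cos(np.pi/6)*np.array([0,0,1])-.5*xd
# console plane check from initial top/scene: grey light pts
for k in('top','scene'):
    Z=np.load(k+'.npz');A=Z['W'].reshape(-1,3);g=Z['im'].reshape(-1,3).min(1)
    q=A-[.5446,-.2135,.105];m=np.isfinite(A).all(1)&(g>110)&(abs(q[:,0])<.05)&(abs(q[:,1])<.05)&(abs(q@nd)<.02)
    c=A[m].mean(0);v=np.linalg.svd(A[m]-c,full_matrices=False)[2][2];v*=np.sign(v[2]);print(k,m.sum(),c,v,'face h',(A[m]@nd).mean(),nd)
    D=A[np.isfinite(A).all(1)&(np.linalg.norm(q,axis=1)<.06)];h=(D-c)@nd;t=D[(h>.036)&(h<.046)];print('bar top',len(t),t.mean(0))
    t=t-t.mean(0);w=np.linalg.svd(t,full_matrices=False)[2][0];print('bar dir',w)
g=np.array([.538,-.2105,.1295]);F=frame(np.cross(nd,xd),-nd)
print(pose()[0],r.sense()['joints'].round(2),move(g+.08*nd,F))
E
```

```text
top 1580 [ 0.54707576 -0.21240062  0.10456422] [-0.4939999   0.05155719  0.867932  ] face h -0.1928522383402013 [-0.49707548  0.05399968  0.8660254 ]
bar top 132 [ 0.52538116 -0.213615    0.13702804]
bar dir [-0.12179393  0.98508203 -0.12157148]
scene 382 [ 0.55386481 -0.20320659  0.10600515] [-0.49777768  0.06264215  0.8650395 ] face h -0.19448255934102748 [-0.49707548  0.05399968  0.8660254 ]
bar top 58 [ 0.53070618 -0.21284856  0.13761879]
bar dir [ 0.09210227 -0.98653848  0.13512584]
[0.65314609 0.03314272 0.29551275] [-0.1   0.5  -0.03  1.4   0.02  1.25  1.33] (array([ 12.8 , -25.48,   9.67]), array([-2.000e-02, -2.997e+01, -5.000e-02]))
```

The console plane agrees with 30°, and the bar line runs 15° below dryer +y. With 0–7 spanning 210°, symmetric about up-slope, that is "off", so the dial needs +180° about tool z.

Call:
send_rows --series '[{"travel": [1, -4, 0], "angular": [0, 0, 0], "grip": 0.65}, {"travel": [3, -10, 0], "angular": [0, -6, 0], "grip": 0.6}, {"travel": [6, -16, 0], "angular": [0, -14, 0], "grip": 0.5}, {"travel": [10, -22, 1], "angular": [0, -22, 0], "grip": 0.5}, {"travel": [13, -26, 4], "angular": [0, -30, 0], "grip": 0.5}]'

```text
time_s: 10.58
position: [0.5143, -0.188, 0.2676]
ee_rot: [0.239, 0.05, 0.97, -0.005]
contact_force: [1.7, 1.1, -0.4]
finger_gap: 0.0427
finger_force: 0.0
```

Call:
send_rows --series '[{"travel": [0, 0, 0], "angular": [0, 0, 10], "grip": 0.5}, {"travel": [0, 0, 0], "angular": [0, 0, 20], "grip": 0.5}, {"travel": [0, 0, 0], "angular": [0, 0, 30], "grip": 0.5}, {"travel": [0, 0, 0], "angular": [0, 0, 40], "grip": 0.5}, {"travel": [0, 0, 0], "angular": [0, 0, 50], "grip": 0.5}]'

```text
time_s: 11.2
position: [0.5168, -0.1855, 0.2667]
ee_rot: [0.215, 0.457, 0.858, 0.098]
contact_force: [0.3, -0.4, -0.3]
finger_gap: 0.0426
finger_force: 0.0
```

```bash
cat >> h.py <<'E'
xd=np.array([np.cos(np.radians(-6.2)),np.sin(np.radians(-6.2)),0]);nd=np.cos(np.pi/6)*np.array([0,0,1])-.5*xd
yd=np.array([-xd[1],xd[0],0]);ud=np.cross(yd,nd)  # up-slope
def dialF(a): # tool x along index at dial angle a (deg); off is 15 deg below +y
    t=np.radians(a-15);b=np.cos(t)*yd+np.sin(t)*ud
    return frame(np.cross(-nd,b),-nd)
G=np.array([.5335,-.2138,.1278])
E
python3 - <<'E'
from h import *
print(ud,pose()[0],r.sense()['joints'].round(2));
for d in(.07,-.014):print(move(G+d*nd,dialF(0)))
P=camera_params('wrist');im,d=capture('wrist');W=cloud(P,d);np.savez('w6.npz',im=im,W=W)
save('w6',im)
A=W.reshape(-1,3);q=A-G;h=q@nd+.03;m=np.isfinite(A).all(1)&(np.linalg.norm(q,axis=1)<.06)&(h>.036)&(h<.047)
t=A[m];print('bar top',m.sum(),t.mean(0),np.median(h[m]));rc=cv2.minAreaRect(np.c_[(t-G)@yd,(t-G)@ud].astype(np.float32)*1000);print(rc)
E
```

```text
[ 0.86095999 -0.09353019  0.5       ] [ 0.51675997 -0.18553516  0.26673225] [ 0.27  0.16  0.09  2.13 -0.37  0.41  1.25]
(array([ 1.05, -5.58,  6.19]), array([-1.8 , -2.33, 24.78]))
(array([ 0.66, -5.39, 14.58]), array([-1.8 , -2.33, 24.78]))
bar top 965 [ 0.52687618 -0.21507679  0.13497651] 0.039551773013411416
((-2.8185291290283203, -2.0840187072753906), (14.136682510375977, 48.62685775756836), 74.793212890625)
```

View pics/w6.png

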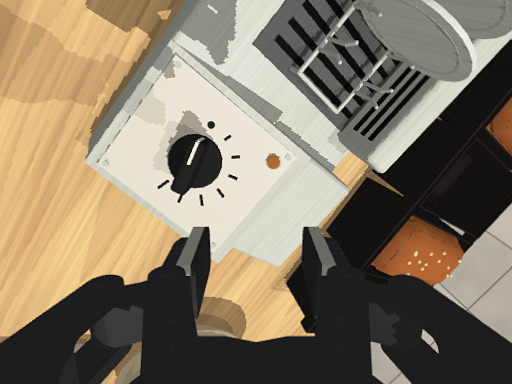

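The wrist view shows the white index at (193,150) pointing at the round off mark (211,125). The dial is at off, and the bar top measures 14×48.6 mm at −15°, as expected. I'm shifting the axis estimate by about 3 mm.

```bash
sed -i 's/^G=.*/G=np.array([.5314,-.2164,.1262])/' h.py; python3 - <<'E'
from h import *
for d in(.06,-.013):print(move(G+d*nd,dialF(0)))
E
```

```text
(array([ 0.89, -5.93,  7.24]), array([-1.8 , -2.33, 24.29]))
(array([ 0.55, -5.77, 14.54]), array([-1.8 , -2.33, 24.29]))
```

Call:
send_rows --series '[{"travel": [0.4, -3, 2], "angular": [-0.6, -0.8, 8], "grip": 0.5}, {"travel": [0.8, -5.5, 5], "angular": [-1.2, -1.6, 16], "grip": 0.5}, {"travel": [0.9, -5.9, 7.2], "angular": [-1.8, -2.3, 24.5], "grip": 0.5}, {"travel": [0.9, -5.9, 7.2], "angular": [-1.8, -2.3, 24.5], "grip": 0.5}, {"travel": [0.9, -5.9, 7.2], "angular": [-1.8, -2.3, 24.5], "grip": 0.5}]'

```text
time_s: 11.88
position: [0.5044, -0.2152, 0.187]
ee_rot: [0.21, 0.624, 0.739, 0.145]
contact_force: [1.3, -0.3, 0.4]
finger_gap: 0.0426
finger_force: 0.0
```

```bash
python3 - <<'E'
from h import *
print(r.sense()['joints'].round(2))
P=camera_params('wrist');im,d=capture('wrist');W=cloud(P,d)
A=W.reshape(-1,3);q=A-G;h=q@nd+.03;m=np.isfinite(A).all(1)&(np.linalg.norm(q,axis=1)<.05)&(h>.034)&(h<.045)&(im.reshape(-1,3).max(1)<255)
rc=cv2.minAreaRect(np.c_[(A[m]-G)@yd,(A[m]-G)@ud].astype(np.float32)*1000);print(m.sum(),rc,np.median(h[m]))
for d in(.06,-.013):print(move(G+d*nd,dialF(0)))
E
```

```text
[ 0.44  0.29 -0.02  2.28 -1.08  0.17  1.63]
1581 ((0.49407005310058594, 0.11737060546875), (13.90923023223877, 47.929908752441406), 75.29602813720703) 0.03999365586492153
(array([ 0.35, -0.67,  0.65]), array([-0.29, -0.38,  0.75]))
(array([ 0.3 , -0.63,  7.95]), array([-0.29, -0.38,  0.75]))
```

```bash
cat > kin.py <<'E'
from h import *
from scipy.optimize import least_squares
def chain(q,L,s):
    d1,L1,L2,L3,o1,o2=L; T=Ro.identity();p=np.zeros(3)
    ax='zyzyzyz';off=[np.array([0,0,d1]),None]
    p=np.array([0,0,d1]);T=Ro.from_euler('z',s[0]*q[0])*Ro.from_euler('y',s[1]*q[1])
    T2=T*Ro.from_euler('z',s[2]*q[2]);p=p+T2.apply([o1,0,L1]);T=T2*Ro.from_euler('y',s[3]*q[3])*Ro.from_euler('z',s[4]*q[4])
    p=p+T.apply([o2,0,L2]);T=T*Ro.from_euler('y',s[5]*q[5])*Ro.from_euler('z',s[6]*q[6]);return p+T.apply([0,0,L3]),T
D=[([-1.3798,.57654,.02483,1.43793,-.01503,1.12897,-.05646],[.18301,.64924,.23043],[0,.13693,.99058,-.0008]),
([-.1,.5,-.03,1.4,.02,1.25,1.33],[.6531,.0331,.2955],[.001,.055,.999,0]),
([.27,.16,.09,2.13,-.37,.41,1.25],[.51676,-.18554,.26673],[.215,.457,.858,.098])]
s_=r.sense();D.append((list(s_['joints']),list(s_['position']),list(s_['ee_rot'])))
E
python3 - <<'E'
from kin import *
import itertools
print([a for a in dir(r) if a[0]!='_'])
best=[]
for s in itertools.product([1,-1],repeat=4):
    S=[s[0],1,s[1],1,s[2],1,s[3]]
    def f(x):
        e=[]
        for q,p,o in D:
            P,T=chain(q,x[:6],S);To=Ro.from_quat([o[1],o[2],o[3],o[0]])
            e+=list(P-p)+list(.3*(To.inv()*T*Ro.from_euler('z',x[6])).as_rotvec())
        return e
    for c in(0,1.57,3.14,-1.57):
        z=least_squares(f,[.33,.4,.4,.3,0,0,c]);best.append((z.cost,S,z.x.round(4)))
best.sort(key=lambda t:t[0])
for b in best[:4]:print(b)
print(s_ ['joints'].round(3) if 's_' in dir() else '')
E
```

```text
['MotionError', 'finish_job', 'pinch_z', 'sense']
(np.float64(0.002302261817221178), [-1, 1, -1, 1, -1, 1, -1], array([ 0.2043,  0.5152,  0.3448,  0.2491,  0.0791, -0.0368,  1.5704]))
(np.float64(0.002302261817221178), [-1, 1, -1, 1, -1, 1, -1], array([ 0.2043,  0.5152,  0.3448,  0.2491,  0.0791, -0.0368,  1.5704]))
(np.float64(0.002302261817221181), [-1, 1, -1, 1, -1, 1, -1], array([ 0.2043,  0.5152,  0.3448,  0.2491,  0.0791, -0.0368,  1.5704]))
(np.float64(0.0023022618172211825), [-1, 1, -1, 1, -1, 1, -1], array([ 0.2043,  0.5152,  0.3448,  0.2491,  0.0791, -0.0368,  1.5704]))
[ 0.435  0.288 -0.018  2.278 -1.083  0.172  1.626]
```

```bash
cat >> kin.py <<'E'
S=[-1,1,-1,1,-1,1,-1]
def fk(q,x):
    r_=lambda a,i:Ro.from_euler(a,S[i]*q[i])
    p=np.array([0,0,x[0]]);T=r_('z',0)*r_('y',1)*r_('z',2);p=p+T.apply([x[4],x[7],x[1]])
    T=T*r_('y',3)*r_('z',4);p=p+T.apply([x[5],x[8],x[2]]);T=T*r_('y',5);p=p+T.apply([x[9],0,0]);T=T*r_('z',6)
    return p+T.apply([0,0,x[3]]),T*Ro.from_euler('z',np.pi/2)
def fit():
    def f(x):
        e=[]
        for q,p,o in D:
            P,T=fk(q,x);To=Ro.from_quat([o[1],o[2],o[3],o[0]]);e+=list(P-p)+list(.3*(To.inv()*T).as_rotvec())
        return np.r_[e,np.array(x[7:9])*.1]
    z=least_squares(f,[.3,.4,.4,.3,.05,-.05,0,0,0,.05]);return z
E
python3 - <<'E'
from kin import *
z=fit();print(z.cost,z.x.round(4));print(z.fun.round(4)[:24].reshape(4,6))
E
```

```text
2.815494191809962e-05 [ 0.2813  0.5705  0.4029  0.3514 -0.0013  0.0061 -0.6814 -0.0501  0.0059
 -0.003 ]
[[-0.0022  0.0009  0.0008  0.      0.      0.    ]
 [-0.0002 -0.0018 -0.0009  0.0019  0.0027 -0.0006]
 [ 0.0001 -0.0008  0.0008 -0.0007 -0.0023  0.0011]
 [-0.0001  0.0007 -0.0006  0.      0.      0.    ]]
```

```bash
cat > plan.py <<'E'
from kin import *
X=fit().x
lo=np.array([-2.76,-.34,-1.52,.19,-1.09,.17,-2.82]);hi=np.array([2.76,2.15,1.57,2.46,4.23,1.99,2.82])
def ik(p,R,q0,j3=None):
    def f(q):
        P,T=fk(q,X);e=np.r_[(P-p)*10,(R.inv()*T).as_rotvec()*2]
        return np.r_[e,(q[2]-j3)*1 if j3 is not None else 0]
    z=least_squares(f,np.clip(q0,lo+.01,hi-.01),bounds=(lo,hi));return z.x,z.cost
E
python3 - <<'E'
from plan import *
rng=np.random.default_rng(0)
for a in (0,60,120,180,-60,-120,-180):
  for d in(-.013,):
    out={}
    for j3 in np.arange(-1.4,1.5,.2):
        for k in range(4):
            q0=rng.uniform(lo,hi);q0[[0,1,2,3,5]]=[.4+.8*j3,.3,j3,2.2,.5]
            q,c=ik(G+d*nd,dialF(a),q0,j3)
            if c<1e-6: out[round(j3,1)]=q
    print(a,{k:(v.round(2).tolist(),np.minimum(v-lo,hi-v).min().round(2)) for k,v in out.items()})
E
```

```text
0 {np.float64(-1.4): ([1.28, 0.8, -1.4, 2.27, 1.6, 0.73, -0.99], np.float64(0.12)), np.float64(-1.2): ([1.19, 0.68, -1.2, 2.27, 1.62, 0.54, -1.04], np.float64(0.19)), np.float64(-1.0): ([1.08, 0.59, -1.0, 2.27, 1.68, 0.39, -1.11], np.float64(0.19)), np.float64(-0.8): ([0.95, 0.53, -0.8, 2.27, 1.77, 0.27, -1.23], np.float64(0.1)), np.float64(-0.6): ([0.81, 0.49, -0.6, 2.27, 1.98, 0.17, -1.46], np.float64(0.0)), np.float64(0.2): ([0.23, 0.48, 0.2, 2.3, 4.16, 0.27, 2.61], np.float64(0.07))}
60 {np.float64(-1.2): ([1.19, 0.68, -1.2, 2.27, 1.62, 0.54, -2.09], np.float64(0.19)), np.float64(-1.0): ([1.08, 0.59, -1.0, 2.27, 1.68, 0.39, -2.16], np.float64(0.19)), np.float64(-0.8): ([0.95, 0.53, -0.8, 2.27, 1.77, 0.27, -2.27], np.float64(0.1)), np.float64(-0.6): ([0.81, 0.49, -0.6, 2.27, 1.98, 0.17, -2.5], np.float64(0.0))}
120 {np.float64(-0.6): ([0.81, 0.49, -0.6, 2.27, 1.98, 0.17, 2.73], np.float64(0.0)), np.float64(0.2): ([0.23, 0.48, 0.2, 2.3, 4.16, 0.27, 0.52], np.float64(0.07))}
180 {np.float64(-1.4): ([1.28, 0.8, -1.4, 2.27, 1.6, 0.73, 2.15], np.float64(0.12)), np.float64(-1.2): ([1.19
[... 1483 characters left out ...]
0.0, 2.3, 3.94, 0.18, -1.35], np.float64(0.01)), np.float64(0.2): ([0.23, 0.48, 0.2, 2.3, 4.16, 0.27, -1.57], np.float64(0.07))}
-180 {np.float64(-1.4): ([1.28, 0.8, -1.4, 2.27, 1.6, 0.73, 2.15], np.float64(0.12)), np.float64(-1.2): ([1.19, 0.68, -1.2, 2.27, 1.62, 0.54, 2.1], np.float64(0.19)), np.float64(-1.0): ([1.08, 0.59, -1.0, 2.27, 1.68, 0.39, 2.03], np.float64(0.19)), np.float64(-0.8): ([0.95, 0.53, -0.8, 2.27, 1.77, 0.27, 1.91], np.float64(0.1)), np.float64(-0.6): ([0.81, 0.49, -0.6, 2.27, 1.98, 0.17, 1.69], np.float64(0.0)), np.float64(-0.0): ([0.37, 0.47, -0.0, 2.3, 3.94, 0.18, -0.3], np.float64(0.01)), np.float64(0.2): ([0.23, 0.48, 0.2, 2.3, 4.16, 0.27, -0.53], np.float64(0.07))}
```

```bash
cat >> plan.py <<'E'
def step(p,R,q):
    def f(z):
        P,T=fk(z,X);return np.r_[(P-p)*100,(R.inv()*T).as_rotvec()*30,(z-q)*.05]
    return least_squares(f,np.clip(q,lo+1e-4,hi-1e-4),bounds=(lo,hi)).x
def err(p,R,q):
    P,T=fk(q,X);return np.linalg.norm(P-p)*1000,np.degrees((R.inv()*T).magnitude())
E
python3 - <<'E'
from plan import *
# does the model reproduce how the real controller got here?
q=np.array(D[1][0]);Ra=Ro.from_quat([.055,.999,0,.001]);
p0,R0=fk(q,X);p1,R1=np.array([.5168,-.1855,.2667]),None
for t in np.linspace(.1,1,10): q=step(p0+t*(np.array([.5143,-.188,.2676])-p0),R0*Ro.from_euler('y',-30*t,degrees=True),q)
print('tilt',q.round(2)); Rb=R0*Ro.from_euler('y',-30,degrees=True)
for t in np.linspace(.1,1,10): q=step([.5155,-.187,.267],Rb*Ro.from_euler('z',50*t,degrees=True),q)
print('roll sim',q.round(2),'real',D[2][0])
qc=np.array(D[3][0])
qs,c=ik(G+.08*nd,dialF(-180),[1.15,.5,-1.1,2.2,1.65,.5,2.05],-1.1);print('q*',qs.round(2),c)
q=qc.copy()
for t in np.linspace(.05,1,20):
    w=qc+t*(qs-qc);P,T=fk(w,X);q=step(P,T,q)
    if round(t*20)%4==0:print(round(t,2),'line',w.round(2),'sim',q.round(2),P.round(3),err(P,T,q))
for d in np.linspace(.08,-.013,8): q=step(G+d*nd,dialF(-180),q)
print('down',q.round(2),err(G-.013*nd,dialF(-180),q))
for a in range(-180,1,10): q=step(G-.013*nd,dialF(a),q)
print('turned',q.round(2),err(G-.013*nd,dialF(0),q))
E
```

```text
tilt [ 0.43  0.14 -0.1   2.17 -0.28  0.34  2.04]
roll sim [ 0.25  0.15  0.1   2.17 -0.38  0.34  1.27] real [0.27, 0.16, 0.09, 2.13, -0.37, 0.41, 1.25]
q* [ 1.27  0.37 -1.1   2.28  1.    0.28  2.67] 4.0248083977804455e-30
0.2 line [ 0.6   0.3  -0.23  2.28 -0.67  0.19  1.83] sim [ 0.51  0.3  -0.11  2.28 -0.83  0.22  2.  ] [ 0.489 -0.188  0.169] (np.float64(0.0001245758974978925), np.float64(5.172203191709811e-05))
0.4 line [ 0.77  0.32 -0.45  2.28 -0.25  0.22  2.04] sim [ 0.6   0.31 -0.23  2.28 -0.59  0.24  2.38] [ 0.473 -0.176  0.159] (np.float64(0.00011012209245761235), np.float64(4.9782685996208276e-05))
0.6 line [ 0.94  0.33 -0.67  2.28  0.17  0.24  2.25] sim [ 0.7   0.31 -0.35  2.28 -0.34  0.23  2.77] [ 0.466 -0.179  0.158] (np.float64(0.00010303043709625258), np.float64(4.8233084916401646e-05))
0.8 line [ 1.11  0.35 -0.88  2.28  0.58  0.26  2.46] sim [ 0.94  0.31 -0.66  2.28  0.23  0.21  2.82] [ 0.471 -0.193  0.169] (np.float64(0.00030137625813784927), np.float64(0.00010788703655384379))
1.0 line [ 1.27  0.37 -1.1   2.28  1.    0.28  2.67] sim [ 1.17  0.33 -0.95  2.28  0.85  0.22  2.82] [ 0.492 -0.212  0.195] (np.float64(0.0004912809920247709), np.float64(0.00014352916989714102))
down [ 1.    0.55 -0.87  2.27  1.73  0.31  1.96] (np.float64(0.0003084538816685569), np.float64(0.00011704403399725987))
turned [ 1.26  0.76 -1.33  2.27  1.6   0.66 -1.  ] (np.float64(0.00021794877877501744), np.float64(8.21433051696394e-05))
```

```bash
cat > path.py <<'E'
from plan import *
s=r.sense();qc=np.array(s['joints']);q=qc.copy()
qs,c=ik(G+.08*nd,dialF(-180),[1.15,.5,-1.1,2.2,1.65,.5,2.05],-1.1)
pm,Rm=pose();P0,T0=fk(qc,X);N=25;prev=(pm,Rm);base=(pm,Rm)
for i in range(1,N+1):
    t=i/N;P,T=fk(qc+t*(qs-qc),X);P=P+(1-t)*(pm-P0)+[0,0,.05*np.sin(np.pi*t)];T=T
    q=step(P,T,q)
    dv=base[1].inv().apply(P-base[0])*100;da=np.degrees((base[1].inv()*T).as_rotvec())
    print(i,dv.round(1),da.round(0),'|',P.round(3),np.linalg.norm(P-prev[0]).round(3),np.degrees((prev[1].inv()*T).magnitude()).round(1),q[[2,4,5,6]].round(2),'z',T.as_matrix()[:,2].round(2))
    prev=(P,T)
    if i%5==0: base=prev
E
python3 path.py
```

```text
1 [ 0.6 -0.  -0.3] [ 0.  1. -7.] | [ 0.502 -0.209  0.189] 0.007 7.2 [ 0.02 -0.99  0.21  1.66] z [ 0.48 -0.03 -0.88]
2 [ 1.2 -0.1 -0.7] [  1.   2. -14.] | [ 0.499 -0.203  0.192] 0.007 7.2 [ 0.03 -0.91  0.24  1.7 ] z [ 0.47 -0.02 -0.88]
3 [ 1.8 -0.2 -1.1] [  1.   3. -21.] | [ 0.495 -0.198  0.194] 0.007 7.2 [ 0.04 -0.84  0.27  1.76] z [ 0.46 -0.   -0.89]
4 [ 2.2 -0.2 -1.5] [  1.   4. -29.] | [ 0.492 -0.193  0.196] 0.006 7.2 [ 0.03 -0.78  0.29  1.82] z [ 0.45  0.01 -0.89]
5 [ 2.7 -0.3 -1.9] [  1.   5. -36.] | [ 0.489 -0.189  0.199] 0.006 7.2 [ 0.03 -0.72  0.31  1.88] z [ 0.44  0.02 -0.9 ]
6 [ 0.4  0.1 -0.3] [ 0.  1. -7.] | [ 0.485 -0.185  0.201] 0.005 7.2 [ 0.01 -0.67  0.33  1.96] z [ 0.43  0.03 -0.9 ]
7 [ 0.8  0.2 -0.6] [ -0.   2. -14.] | [ 0.482 -0.182  0.203] 0.005 7.2 [-0.   -0.63  0.35  2.04] z [ 0.42  0.04 -0.91]
8 [ 1.1  0.2 -0.9] [ -0.   2. -22.] | [ 0.479 -0.179  0.205] 0.004 7.2 [-0.02 -0.59  0.37  2.12] z [ 0.41  0.04 -0.91]
9 [ 1.4  0.2 -1.2] [ -0.   3. -29.] | [ 0.476 -0.178  0.206] 0.004 7.2 [-0.04 -0.55  0.38  2.21] z [ 0.4   0.05 -0.91]
10 [ 1.6  0.2 -1.4] [ -0.   3. -36.
[... 1175 characters left out ...]
.8] [  3.   0. -36.] | [ 0.471 -0.193  0.199] 0.004 7.2 [-0.82  0.22  0.3   2.82] z [ 0.42  0.   -0.91]
21 [ 0.2 -0.3  0.3] [ 1.  0. -7.] | [ 0.474 -0.197  0.197] 0.005 7.2 [-0.88  0.34  0.29  2.82] z [ 0.43 -0.01 -0.9 ]
22 [ 0.5 -0.8  0.5] [  2.   1. -14.] | [ 0.478 -0.2    0.196] 0.005 7.2 [-0.92  0.47  0.27  2.82] z [ 0.44 -0.02 -0.9 ]
23 [ 0.7 -1.2  0.7] [  3.   1. -21.] | [ 0.482 -0.204  0.195] 0.006 7.2 [-0.95  0.6   0.26  2.82] z [ 0.46 -0.03 -0.89]
24 [ 0.8 -1.8  1. ] [  4.   2. -28.] | [ 0.486 -0.208  0.195] 0.006 7.2 [-0.96  0.72  0.24  2.82] z [ 0.48 -0.04 -0.88]
25 [ 1.  -2.4  1.1] [  6.   2. -35.] | [ 0.492 -0.212  0.195] 0.007 7.2 [-0.95  0.85  0.22  2.82] z [ 0.5  -0.05 -0.87]
```

```bash
cat > path2.py <<'E'
from plan import *
import sys
def run(via,show=False,N=(20,15)):
    s=r.sense();qc=np.array(s['joints']);q=qc.copy();pm,Rm=pose();P0,_=fk(qc,X)
    qs,c=ik(G+.06*nd,dialF(-180),[1.1,.55,-1.1,2.27,1.6,.5,2.05],-1.1)
    W=[qc+(via-qc)*t for t in np.linspace(0,1,N[0]+1)[1:]]+[via+(qs-via)*t for t in np.linspace(0,1,N[1]+1)[1:]]
    prev=base=(pm,Rm);mar=9;zz=[];steps=[]
    for i,w in enumerate(W,1):
        P,T=fk(w,X);q=step(P,T,q);e=err(P,T,q);mar=min(mar,np.minimum(q-lo,hi-q)[[4,5,6]].min()) if i>4 else mar
        zz.append(P[2]);steps.append(np.degrees((prev[1].inv()*T).magnitude()))
        if show:
            dv=base[1].inv().apply(P-base[0])*100;da=np.degrees((base[1].inv()*T).as_rotvec())
            print(i,dv.round(1),da.round(0),'|',P.round(3),round(steps[-1],1),q[2:].round(2),'z',T.as_matrix()[:,2].round(2))
        prev=(P,T)
        if i%5==0: base=prev
    return qs,q,mar,min(zz),max(steps),np.linalg.norm(q-qs)
E
python3 - <<'E'
from path2 import *
res=[]
for j1,j3 in((.7,-.4),(.9,-.7),(1.1,-1.)):
  for j4 in(1.7,1.9,2.1):
    for j5 in(1.,1.5):
      for j6 in(.6,.9):
        for j7 in(1.2,1.8):
          v=np.array([j1,.3,j3,j4,j5,j6,j7]);o=run(v);res.append((o[2],o[3],o[4],o[5],v,o[1]))
res.sort(key=lambda t:-t[0])
for x in res[:8]:print([np.round(a,2).tolist() for a in x], fk(x[4],X)[0].round(2))
E
```

```text
[0.0, 0.18, 7.11, 0.49, [0.7, 0.3, -0.4, 1.7, 1.5, 0.9, 1.2], [1.04, 0.35, -0.81, 2.28, 0.99, 0.17, 2.68]] [ 0.57 -0.56  0.52]
[0.0, 0.18, 6.63, 0.49, [0.7, 0.3, -0.4, 1.7, 1.0, 0.6, 1.2], [1.04, 0.35, -0.81, 2.28, 0.99, 0.17, 2.68]] [ 0.64 -0.46  0.42]
[0.0, 0.18, 6.79, 0.49, [0.7, 0.3, -0.4, 1.7, 1.0, 0.6, 1.8], [1.04, 0.35, -0.81, 2.28, 0.99, 0.17, 2.68]] [ 0.64 -0.46  0.42]
[0.0, 0.18, 7.16, 0.49, [0.7, 0.3, -0.4, 1.7, 1.0, 0.9, 1.2], [1.04, 0.35, -0.81, 2.28, 0.99, 0.17, 2.68]] [ 0.54 -0.49  0.41]
[0.0, 0.18, 6.93, 0.49, [0.7, 0.3, -0.4, 1.7, 1.0, 0.9, 1.8], [1.04, 0.35, -0.81, 2.28, 0.99, 0.17, 2.68]] [ 0.54 -0.49  0.41]
[0.0, 0.18, 6.66, 0.49, [0.7, 0.3, -0.4, 1.7, 1.5, 0.6, 1.2], [1.04, 0.35, -0.81, 2.28, 0.99, 0.17, 2.68]] [ 0.66 -0.51  0.51]
[0.0, 0.18, 8.17, 0.49, [0.7, 0.3, -0.4, 1.7, 1.5, 0.6, 1.8], [1.04, 0.35, -0.81, 2.28, 0.99, 0.17, 2.68]] [ 0.66 -0.51  0.51]
[0.0, 0.18, 8.29, 0.49, [0.7, 0.3, -0.4, 1.7, 1.5, 0.9, 1.8], [1.04, 0.35, -0.81, 2.28, 0.99, 0.17, 2.68]] [ 0.57 -0.56  0.52]
```

```bash
sed -i 's/G+.06\*nd/G+.035*nd/; s/\[4,5,6\]\].min() if i>4/[4,5,6]].min() if i>6/' path2.py; python3 - <<'E'
from path2 import *
res=[]
for j1,j3 in((.6,-.4),(.8,-.7),(1.0,-1.)):
  for j4 in(2.0,2.15):
    for j5 in(1.,1.5):
      for j6 in(.5,.7,.9):
        for j7 in(1.4,1.9):
          v=np.array([j1,.3,j3,j4,j5,j6,j7]);o=run(v);res.append((o[2],o[3],o[4],o[5],v,o[1]))
res.sort(key=lambda t:-t[0])
for x in res[:8]:print([np.round(a,2).tolist() for a in x], fk(x[4],X)[0].round(2))
run(res[0][4],True)
E
```

```text
[0.0, 0.16, 8.83, 0.47, [0.6, 0.3, -0.4, 2.0, 1.5, 0.9, 1.9], [0.97, 0.4, -0.76, 2.28, 1.34, 0.17, 2.32]] [ 0.53 -0.46  0.37]
[0.0, 0.15, 9.02, 0.47, [0.8, 0.3, -0.7, 2.15, 1.5, 0.9, 1.9], [0.97, 0.4, -0.76, 2.28, 1.34, 0.17, 2.32]] [ 0.5 -0.4  0.3]
[0.0, 0.16, 9.2, 0.47, [1.0, 0.3, -1.0, 2.15, 1.5, 0.9, 1.9], [0.97, 0.4, -0.76, 2.28, 1.34, 0.17, 2.32]] [ 0.53 -0.36  0.32]
[0.0, 0.16, 8.71, 0.47, [0.6, 0.3, -0.4, 2.15, 1.5, 0.7, 1.9], [0.97, 0.4, -0.76, 2.28, 1.34, 0.17, 2.32]] [ 0.51 -0.4   0.27]
[0.0, 0.16, 5.8, 0.47, [0.6, 0.3, -0.4, 2.0, 1.0, 0.5, 1.4], [0.97, 0.4, -0.76, 2.28, 1.34, 0.17, 2.32]] [ 0.58 -0.32  0.27]
[0.0, 0.16, 7.21, 0.47, [0.6, 0.3, -0.4, 2.0, 1.0, 0.5, 1.9], [0.97, 0.4, -0.76, 2.28, 1.34, 0.17, 2.32]] [ 0.58 -0.32  0.27]
[0.0, 0.16, 5.93, 0.47, [0.6, 0.3, -0.4, 2.0, 1.0, 0.7, 1.4], [0.97, 0.4, -0.76, 2.28, 1.34, 0.17, 2.32]] [ 0.52 -0.36  0.27]
[0.0, 0.16, 7.32, 0.47, [0.6, 0.3, -0.4, 2.0, 1.0, 0.7, 1.9], [0.97, 0.4, -0.76, 2.28, 1.34, 0.17, 2.32]] [ 0.52 -0.36  0.27]
1 [1.4 0.2 0.1] [ 0.  2. -9.] | [ 0.505 -0.201  0.186] 8.8 [-0.    2.27 -0.99  0.22  1.68] z [
[... 3281 characters left out ...]
 4.2  -0.1] [  1. -17.  -6.] | [ 0.527 -0.311  0.183] 3.6 [0.02 2.18 1.29 0.17 2.25] z [ 0.42 -0.34 -0.84]
31 [-2.1  0.5  0. ] [ 1. -3. -1.] | [ 0.525 -0.292  0.174] 3.5 [-0.14  2.2   1.3   0.17  2.26] z [ 0.44 -0.28 -0.85]
32 [-4.1  0.8 -0.1] [ 2. -7. -2.] | [ 0.523 -0.273  0.167] 3.5 [-0.3   2.22  1.32  0.17  2.28] z [ 0.45 -0.22 -0.86]
33 [-6.1  1.2 -0.4] [  3. -10.  -3.] | [ 0.52  -0.253  0.161] 3.5 [-0.46  2.24  1.33  0.17  2.29] z [ 0.47 -0.17 -0.87]
34 [-8.   1.4 -0.9] [  4. -13.  -4.] | [ 0.517 -0.234  0.158] 3.5 [-0.62  2.26  1.34  0.17  2.31] z [ 0.48 -0.11 -0.87]
35 [-9.8  1.7 -1.6] [  5. -16.  -5.] | [ 0.514 -0.215  0.157] 3.5 [-0.76  2.28  1.34  0.17  2.32] z [ 0.5  -0.05 -0.87]
```

Call:
send_rows --series '[{"travel": [0.6, 0, -0.3], "angular": [0, 1, -7], "grip": 0.5}, {"travel": [1.2, -0.1, -0.7], "angular": [1, 2, -14], "grip": 0.5}, {"travel": [1.8, -0.2, -1.1], "angular": [1, 3, -21], "grip": 0.5}, {"travel": [2.2, -0.2, -1.5], "angular": [1, 4, -29], "grip": 0.5}, {"travel": [2.7, -0.3, -1.9], "angular": [1, 5, -36], "grip": 0.5}]'

```text
time_s: 12.55
position: [0.4891, -0.1881, 0.1996]
ee_rot: [0.208, 0.358, 0.905, 0.093]
contact_force: [1.0, 0.0, 0.7]
finger_gap: 0.0428
finger_force: 0.0
```

Call:
send_rows --series '[{"travel": [0.4, 0.1, -0.3], "angular": [0, 1, -7], "grip": 0.5}, {"travel": [0.8, 0.2, -0.6], "angular": [0, 2, -14], "grip": 0.5}, {"travel": [1.1, 0.2, -0.9], "angular": [0, 2, -22], "grip": 0.5}, {"travel": [1.4, 0.2, -1.2], "angular": [0, 3, -29], "grip": 0.5}, {"travel": [1.6, 0.2, -1.4], "angular": [0, 3, -36], "grip": 0.5}]'

```text
time_s: 13.18
position: [0.4738, -0.1761, 0.2079]
ee_rot: [0.203, 0.058, 0.977, 0.033]
contact_force: [-0.6, 0.5, -0.0]
finger_gap: 0.0427
finger_force: 0.0
```

```bash
python3 - <<'E'
from plan import *
q=r.sense()['joints'];print(q.round(3),pose()[0],np.linalg.norm(fk(q,X)[0]-pose()[0]))
E
```

```text
[ 0.466  0.22  -0.077  2.229 -0.509  0.367  2.292] [ 0.4737896  -0.17610737  0.20788698] 0.002161387663418876
```

Call:
send_rows --series '[{"travel": [0.2, 0, -0.1], "angular": [0, 0, -7], "grip": 0.5}, {"travel": [0.4, 0, -0.2], "angular": [0, 1, -14], "grip": 0.5}, {"travel": [0.5, 0, -0.3], "angular": [0, 1, -22], "grip": 0.5}, {"travel": [0.6, -0.2, -0.3], "angular": [0, 1, -29], "grip": 0.5}, {"travel": [0.7, -0.3, -0.2], "angular": [0, 1, -34], "grip": 0.5}]'

```text
time_s: 13.8
position: [0.4662, -0.1783, 0.2066]
ee_rot: [0.196, -0.23, 0.953, -0.028]
contact_force: [-0.6, 0.3, -0.0]
finger_gap: 0.0426
finger_force: 0.0
```

Call:
send_rows --series '[{"travel": [0.1, -0.2, 0.1], "angular": [0, 0, -5], "grip": 0.5}, {"travel": [0.2, -0.3, 0.2], "angular": [0, 0, -10], "grip": 0.5}, {"travel": [0.3, -0.4, 0.2], "angular": [1, 0, -15], "grip": 0.5}]'

```text
time_s: 14.18
position: [0.4664, -0.1834, 0.2041]
ee_rot: [0.193, -0.35, 0.915, -0.061]
contact_force: [-0.6, -0.3, 0.2]
finger_gap: 0.0427
finger_force: 0.0
```

```bash
python3 - <<'E'
from plan import *
q=r.sense()['joints'];print(q.round(3),pose()[0])
print(move(G+.08*nd,dialF(-180)))
E
```

```text
[ 0.796  0.238 -0.473  2.231 -0.162  0.326  2.801] [ 0.46641125 -0.18338536  0.20414478]
(array([ 0.46, -3.49,  1.73]), array([  7.99,   2.04, -57.82]))
```

The controller swings the elbow as my model predicted, with j7 held at 2.80, so I'm continuing.

Call:
send_rows --series '[{"travel": [0.1, -0.4, 0.2], "angular": [0.5, 0, -6], "grip": 0.5}, {"travel": [0.1, -0.8, 0.4], "angular": [1, 0, -12], "grip": 0.5}, {"travel": [0.2, -1.2, 0.6], "angular": [2, 0.5, -18], "grip": 0.5}, {"travel": [0.2, -1.6, 0.8], "angular": [3, 0.5, -24], "grip": 0.5}, {"travel": [0.3, -2, 1], "angular": [4, 1, -30], "grip": 0.5}]'

```text
time_s: 14.8
position: [0.4805, -0.2001, 0.1988]
ee_rot: [0.174, -0.568, 0.792, -0.144]
contact_force: [0.2, -0.1, -0.1]
finger_gap: 0.0427
finger_force: 0.0
```

```bash
python3 - <<'E'
from plan import *
q=r.sense()['joints'];print(q.round(3),pose()[0])
for d in(.08,.05,.03,-.013):print(d,move(G+d*nd,dialF(-180)))
p0,R0=pose();t1=dialF(-180)
for i in range(1,9):
    t=i/8;P=p0+t*(G+.045*nd-p0);T=R0*Ro.from_rotvec(t*(R0.inv()*t1).as_rotvec());q=step(P,T,q)
print('sim',q.round(2),err(P,T,q))
E
```

```text
[ 0.993  0.291 -0.739  2.25   0.361  0.242  2.803] [ 0.48052599 -0.20010694  0.19884653]
0.08 (array([ 0.85, -1.18,  0.83]), array([  3.94,   1.09, -27.79]))
0.05 (array([ 0.85, -1.39,  3.82]), array([  3.94,   1.09, -27.79]))
0.03 (array([ 0.85, -1.53,  5.81]), array([  3.94,   1.09, -27.79]))
-0.013 (array([ 0.86, -1.83, 10.1 ]), array([  3.94,   1.09, -27.79]))
sim [ 1.02  0.41 -0.82  2.32  1.52  0.19  2.15] (np.float64(0.0014557030646932118), np.float64(0.0005328319356670982))
```

Call:
send_rows --series '[{"travel": [0.2, -0.3, 0.2], "angular": [0.8, 0.2, -6], "grip": 0.5}, {"travel": [0.3, -0.6, 0.5], "angular": [1.6, 0.5, -12], "grip": 0.5}, {"travel": [0.5, -0.9, 0.9], "angular": [2.5, 0.7, -18], "grip": 0.5}, {"travel": [0.7, -1.1, 1.6], "angular": [3.4, 0.9, -24], "grip": 0.5}, {"travel": [0.85, -1.3, 2.4], "angular": [4, 1, -28], "grip": 0.5}]'

```text
time_s: 15.42
position: [0.4996, -0.2128, 0.1818]
ee_rot: [-0.147, 0.734, -0.627, 0.214]
contact_force: [0.6, -0.2, -0.6]
finger_gap: 0.0425
finger_force: 0.0
```

Call:
send_rows --series '[{"travel": [0, 0, 0.6], "angular": [0, 0, 0], "grip": 0.5}, {"travel": [0, -0.1, 1.2], "angular": [0, 0, 0], "grip": 0.5}, {"travel": [0, -0.1, 1.8], "angular": [0, 0, 0], "grip": 0.5}, {"travel": [0, -0.1, 1.8], "angular": [0, 0, 0], "grip": 0.5}]'

```text
time_s: 15.92
position: [0.5093, -0.2134, 0.1664]
ee_rot: [-0.147, 0.734, -0.628, 0.213]
contact_force: [-0.0, 0.5, 0.5]
finger_gap: 0.0429
finger_force: 0.0
```

```bash
python3 - <<'E'
from plan import *
q=r.sense()['joints'];print(q.round(3),pose()[0])
for d in(.03,-.013):print(d,move(G+d*nd,dialF(-180)))
P=camera_params('wrist');im,d=capture('wrist');W=cloud(P,d)
A=W.reshape(-1,3);v=A-G;h=v@nd+.03;m=np.isfinite(A).all(1)&(np.linalg.norm(v,axis=1)<.04)&(h>.034)&(h<.045)
rc=cv2.minAreaRect(np.c_[(A[m]-G)@yd,(A[m]-G)@ud].astype(np.float32)*1000);print(m.sum(),rc,np.median(h[m]))
E
```

```text
[ 0.998  0.405 -0.786  2.288  1.38   0.174  2.294] [ 0.50931356 -0.21338253  0.16637051]
0.03 (array([0.04, 0.09, 1.59]), array([-0.03,  0.14,  0.01]))
-0.013 (array([0.05, 0.1 , 5.89]), array([-0.03,  0.14,  0.01]))
1900 ((0.1068267822265625, 0.4555225372314453), (13.86302661895752, 49.384212493896484), 74.32096862792969) 0.03994544168089349
```

Call:
send_rows --series '[{"travel": [0, 0.1, 1.5], "angular": [0, 0, 0], "grip": 0.5}, {"travel": [0, 0.1, 3], "angular": [0, 0, 0], "grip": 0.5}, {"travel": [0.1, 0.1, 4.5], "angular": [0, 0, 0], "grip": 0.5}, {"travel": [0.1, 0.1, 5.8], "angular": [0, 0, 0], "grip": 0.5}, {"travel": [0.1, 0.1, 5.8], "angular": [0, 0, 0], "grip": 0.6}]'

```text
time_s: 16.6
position: [0.5368, -0.2179, 0.1149]
ee_rot: [-0.147, 0.733, -0.629, 0.212]
contact_force: [-0.1, -0.1, 0.9]
finger_gap: 0.0342
finger_force: 0.0
```

Call:
send_rows --series '[{"travel": [0, 0, 0], "angular": [0, 0, 0], "grip": 0.7}, {"travel": [0, 0, 0], "angular": [0, 0, 0], "grip": 0.8}, {"travel": [0, 0, 0], "angular": [0, 0, 0], "grip": 1}, {"travel": [0, 0, 0], "angular": [0, 0, 0], "grip": 1}, {"travel": [0, 0, 0], "angular": [0, 0, 0], "grip": 1}]'

```text
time_s: 17.23
position: [0.5381, -0.2179, 0.117]
ee_rot: [-0.148, 0.733, -0.628, 0.214]
contact_force: [-0.5, 1.6, 10.4]
finger_gap: 0.0131
finger_force: 58.4
```

```bash
python3 - <<'E'
from plan import *
s=r.sense();q=s['joints'];print(q.round(3),pose()[0],move(G-.013*nd,dialF(-180)),s['contact_force'],s['ft_torque'])
p,R=pose()
for a in range(0,181,10): q=step(p,R*Ro.from_euler('z',a,degrees=True),q)
print(q.round(2),err(p,R*Ro.from_euler('z',180,degrees=True),q))
E
```

```text
[ 0.985  0.568 -0.853  2.28   1.837  0.315  1.861] [ 0.53808901 -0.21790987  0.11697837] (array([-0.11,  0.1 ,  0.16]), array([-0.15,  0.08, -0.02])) [-0.52202379  1.56815268 10.4398726 ] [ 0.16883047 -0.31995551  0.13625498]
[ 1.32  0.84 -1.41  2.27  1.62  0.74 -0.97] (np.float64(0.0001937363206299953), np.float64(7.417271346326904e-05))
```

Call:
send_rows --series '[{"travel": [0, 0, -0.2], "angular": [0, 0, 5], "grip": 1}, {"travel": [0, 0, -0.2], "angular": [0, 0, 12], "grip": 1}, {"travel": [0, 0, -0.2], "angular": [0, 0, 20], "grip": 1}, {"travel": [0, 0, -0.2], "angular": [0, 0, 28], "grip": 1}, {"travel": [0, 0, -0.2], "angular": [0, 0, 36], "grip": 1}]'

```text
time_s: 17.85
position: [0.537, -0.2176, 0.1168]
ee_rot: [0.207, -0.501, 0.826, -0.156]
contact_force: [17.9, 0.5, -24.7]
finger_gap: 0.0125
finger_force: 63.8
```

Call:
send_rows --series '[{"travel": [0, 0, 0], "angular": [0, 0, 8], "grip": 1}, {"travel": [0, 0, 0], "angular": [0, 0, 16], "grip": 1}, {"travel": [0, 0, 0], "angular": [0, 0, 24], "grip": 1}, {"travel": [0, 0, 0], "angular": [0, 0, 32], "grip": 1}, {"travel": [0, 0, 0], "angular": [0, 0, 40], "grip": 1}]'

```text
time_s: 18.48
position: [0.5363, -0.2168, 0.1163]
ee_rot: [0.247, -0.189, 0.947, -0.075]
contact_force: [19.7, 3.4, -27.2]
finger_gap: 0.0123
finger_force: 63.5
```

```bash
python3 - <<'E'
from plan import *
s=r.sense();print(s['joints'].round(3),pose()[0],move(G-.013*nd,dialF(-180)),s['contact_force'],s['ft_torque'])
E
```

```text
[ 1.14   0.677 -1.13   2.277  1.7    0.51   0.685] [ 0.53629696 -0.21678652  0.11634295] (array([-0.05, -0.05,  0.2 ]), array([  0.23,   0.3 , -76.36])) [ 19.69384281   3.40608691 -27.2051901 ] [ 0.97607475 -0.20778804  0.71569705]
```

Call:
send_rows --series '[{"travel": [0, 0, 0.15], "angular": [0, 0, 8], "grip": 1}, {"travel": [0, 0, 0.15], "angular": [0, 0, 16], "grip": 1}, {"travel": [0, 0, 0.15], "angular": [0, 0, 24], "grip": 1}, {"travel": [0, 0, 0.15], "angular": [0, 0, 32], "grip": 1}, {"travel": [0, 0, 0.15], "angular": [0, 0, 40], "grip": 1}]'

```text
time_s: 19.1
position: [0.5365, -0.2155, 0.1161]
ee_rot: [0.258, 0.146, 0.955, 0.015]
contact_force: [0.1, 7.3, -0.2]
finger_gap: 0.0126
finger_force: 68.2
```

Call:
send_rows --series '[{"travel": [0, 0, 0], "angular": [0, 0, 8], "grip": 1}, {"travel": [0, 0, 0], "angular": [0, 0, 16], "grip": 1}, {"travel": [0, 0, 0], "angular": [0, 0, 24], "grip": 1}, {"travel": [0, 0, 0], "angular": [0, 0, 32], "grip": 1}, {"travel": [0, 0, 0], "angular": [0, 0, 40], "grip": 1}]'

```text
time_s: 19.73
position: [0.5371, -0.2146, 0.1164]
ee_rot: [0.238, 0.462, 0.848, 0.103]
contact_force: [1.3, 11.5, -0.3]
finger_gap: 0.0124
finger_force: 68.1
```

```bash
python3 - <<'E'
from plan import *
s=r.sense();print(s['joints'].round(3),pose()[0],move(G-.013*nd,dialF(0)),s['contact_force'],s['ft_torque'])
E
```

```text
[ 1.214  0.782 -1.315  2.276  1.661  0.679 -0.655] [ 0.53711733 -0.21458988  0.11640771] (array([-0.2 , -0.14,  0.18]), array([ 0.24, -0.42, 23.85])) [ 1.286991   11.52853038 -0.30144824] [2.012243   0.32387997 1.30254343]
```

Call:
send_rows --series '[{"travel": [-0.1, 0, 0], "angular": [0, 0, 8], "grip": 1}, {"travel": [-0.1, -0.1, 0], "angular": [0, 0, 16], "grip": 1}, {"travel": [-0.1, -0.1, 0], "angular": [0, 0, 24], "grip": 1}, {"travel": [-0.1, -0.1, 0], "angular": [0, 0, 24], "grip": 1}]'

```text
time_s: 20.23
position: [0.5377, -0.2144, 0.1168]
ee_rot: [0.211, 0.627, 0.734, 0.151]
contact_force: [7.3, 14.2, -3.9]
finger_gap: 0.0124
finger_force: 67.4
```

```bash
python3 - <<'E'
from plan import *
s=r.sense();print(s['joints'].round(3),pose()[0],move(G-.013*nd,dialF(0)),s['contact_force'],s['ft_torque'])
E
```

```text
[ 1.23   0.811 -1.358  2.275  1.653  0.718 -1.056] [ 0.53770906 -0.21441616  0.11677457] (array([-0.24, -0.12,  0.18]), array([ 0.27, -0.63,  0.01])) [ 7.2585856  14.15520386 -3.94533113] [ 2.73813379 -0.45688441  1.41694341]
```

Call:
send_rows --series '[{"travel": [0.1, 0.1, 0], "angular": [0, 0, 0], "grip": 1}, {"travel": [0.1, 0.1, 0], "angular": [0, 0, 0], "grip": 0.85}, {"travel": [0.1, 0.1, -0.2], "angular": [0, 0, 0], "grip": 0.65}, {"travel": [0.1, 0.1, -0.2], "angular": [0, 0, 0], "grip": 0.5}, {"travel": [0.1, 0.1, -0.2], "angular": [0, 0, 0], "grip": 0.5}]'

```text
time_s: 20.85
position: [0.5357, -0.2188, 0.1176]
ee_rot: [0.212, 0.629, 0.733, 0.147]
contact_force: [-0.2, 0.1, -1.0]
finger_gap: 0.0427
finger_force: 0.0
```

Call:
send_rows --series '[{"travel": [0, 0, -1.5], "angular": [0, 0, 0], "grip": 0.5}, {"travel": [0, 0, -3], "angular": [0, 0, 0], "grip": 0.5}, {"travel": [0, 0, -4.5], "angular": [0, 0, 0], "grip": 0.5}, {"travel": [0, 0, -6], "angular": [0, 0, 0], "grip": 0.5}, {"travel": [0, 0, -6], "angular": [0, 0, 0], "grip": 0.5}]'

```text
time_s: 21.48
position: [0.506, -0.2158, 0.1702]
ee_rot: [0.213, 0.629, 0.733, 0.147]
contact_force: [-0.3, 0.1, -1.1]
finger_gap: 0.0426
finger_force: 0.0
```

```bash
python3 - <<'E'
from plan import *
s=r.sense();print(s['joints'].round(3),pose()[0],s['contact_force'])
P=camera_params('wrist');im,d=capture('wrist');W=cloud(P,d)
A=W.reshape(-1,3);v=A-G;h=v@nd+.03;m=np.isfinite(A).all(1)&(np.linalg.norm(v,axis=1)<.04)&(h>.034)&(h<.045)
rc=cv2.minAreaRect(np.c_[(A[m]-G)@yd,(A[m]-G)@ud].astype(np.float32)*1000);print(m.sum(),rc)
# white index among bar-top pixels
g=im.reshape(-1,3).min(1);k=m&(g>110);print('white',k.sum(),((A[k]-G)@yd).mean(),((A[k]-G)@ud).mean())
sc,_=capture('scene');save('end',np.hstack([cv2.resize(im,(400,300)),cv2.resize(sc,(400,300))]))
E
```

```text
[ 1.35   0.671 -1.435  2.278  1.444  0.643 -0.899] [ 0.50601148 -0.21580799  0.17022378] [-0.33033237  0.11855355 -1.06758434]
1812 ((-0.7902069091796875, 0.5612306594848633), (13.991686820983887, 49.31388473510742), 74.51274108886719)
white 133 -0.013833341732479704 0.004077454826704038
```

View pics/end.png

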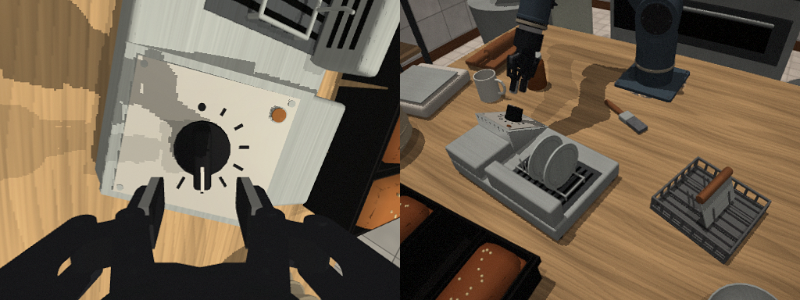

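The white index at (202,180) points opposite the off mark (202,107). It sits one mark short of the last line (181,185), so it is on setting 6, and the bar angle has returned to −15.5°. Both bases stand in the rack and the scraper is still in the basket.

```bash
python3 -c "
from cell import r
print(r.finish_job())"
```

```text
the job is handed in; nothing more can be done
None
```

The job is handed in: the tin base stands in the far slot, the dial holds at 6 on its own, and the scraper and dry base were not moved.

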